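Press glued mosaic coasters and scrub the glue pot

TASK

Draw the screw press's carriage fully out, stack every mosaic coaster that is on the bench face up between its pins, push the carriage fully home, and wind the crank clockwise until the platen just touches the stack, then a quarter turn more and no further (half a turn cracks the tiles); leave it pressed. While the glue sets, take the brush from its holder, scrub the inside of the glue pot with two strokes, each down to the floor and back up to near the rim, and stand the brush back in its holder, leaving the pot upright and the other things on the bench alone.

Things in the scene. Friction and masses are not known exactly. Their poses are not given: they have to be found in the camera images.
- press: Grey bench screw press, fixed: base 210 x 170 mm, two steel columns 170 mm apart (85 mm to its +x and -x), beam 45 mm wide between heights 150 and 180 mm, open on its -y side where two rails 300 mm long carry the carriage. Origin on the bench under the vertical screw axis. The carriage slides out along the press's own -y axis. Its yaw varies by about 0.2 rad.
- carriage (a joint): Loading carriage (aluminium plate): 0 m = fully home under the screw, 0.14 m = fully out. Friction about 2.5 N, stays where left; stops at both ends.
- carriage_handle (a point): Grip point of the carriage handle, an upright black cylinder of diameter 18 mm and height 42 mm at the end of the carriage; the point is on its axis, 13 mm below its top, 125 mm from the nest centre (and at a height of 62 mm).
- nest (a point): Centre of the carriage's flat bed, on its top face 33 mm above the bench; axes as the press. Eight round steel pins (diameter 8 mm, round tops 52 mm above the bed) stand around it, two near each corner, and leave a square of 66 mm, its sides along the press's x and y; on each side the gap between the two pins is 34 mm wide about the middle, room for a finger. The bed carries the coasters stacked flat one on another. Only when drawn out is it clear of the beam and crank.
- crank (a joint): Crank turn in rad, grows as it is wound clockwise seen from above. Multi-turn: a full turn (6.283 rad) lowers screw, crank and platen together by 20 mm. Friction 0.1 N m, stays where left. At 0 the platen face is 86 mm above the bed; range 0 to about 22.
- crank_grip (a point): Grip point of the crank's knob: an upright black cylinder of diameter 20 mm and height 42 mm that spins freely on its own axis, standing on the crank arm 60 mm from the screw axis. The point is on the knob's axis, 18 mm below its top and 26 mm above the top of the arm's end; about 290 mm high at crank 0 and falling as it is wound. Nothing stands higher than the knob.
- platen_face (a point): Centre of the underside of the platen, a 54 mm square steel plate with a rubber face hanging on a spring from the screw; it passes down between the pins.
- platen (a joint): How far the platen is pushed up against its spring relative to the screw, in m: 0 = hanging free (no contact), then 5 mm for each quarter turn wound beyond first contact; 2 N per mm; stops at 11 mm.
- coaster0: Mosaic coaster, terracotta square 60 x 60 x 14 mm, 90 g, with small blue and white pieces inlaid in its upper face; origin at the centre of its underside, z up through the face, x and y along its sides. Two to four of the four coasters are present.
- coaster1: Mosaic coaster, terracotta square 60 x 60 x 14 mm, 90 g, with small blue and white pieces inlaid in its upper face; origin at the centre of its underside, z up through the face, x and y along its sides. Two to four of the four coasters are present.
- coaster2: Mosaic coaster, terracotta square 60 x 60 x 14 mm, 90 g, with small blue and white pieces inlaid in its upper face; origin at the centre of its underside, z up through the face, x and y along its sides. Two to four of the four coasters are present.
- coaster3: Mosaic coaster, terracotta square 60 x 60 x 14 mm, 90 g, with small blue and white pieces inlaid in its upper face; origin at the centre of its underside, z up through the face, x and y along its sides. Two to four of the four coasters are present.
- pot: Glue pot: steel cup without a handle, open top, loose, 500 g, 95 mm high, 86 mm across at the rim, slightly narrower below, wall 4 mm; origin at the centre of its underside.
- pot_in (a point): Centre of the pot's inner floor; the rim is about 90 mm above it.
- holder_in (a point): Brush holder, a white ceramic tube on a foot, fixed: 62 mm high, outer diameter 48 mm (foot 60), inner diameter 36 mm. The point is the centre of its inner floor, 6 mm above the bench, where the brush's lower end stands (hole 56 mm deep).
- brush: Bottle brush standing upright in the holder: 188 mm long, bristle head of diameter 26 mm and length 52 mm at its lower end, a thin rod, and a wooden handle of diameter 18 mm from 108 to 188 mm; 90 g. Origin at the lower end, z along it to the handle. It may lean a few degrees in the holder.
- brush_grip (a point): Point on the axis of the brush's handle, 162 mm from the lower end.
- weight: Bystander, to be left alone: small brass weight, 26 mm wide and high, standing among the coasters
- bowl: Bystander, to be left alone: blue bowl
- jar1: Bystander, to be left alone: clear glass jar, 75 mm high
- jar2: Bystander, to be left alone: amber glass jar, 90 mm high
- hammer: Bystander, to be left alone: hammer lying on the bench
- whetstone: Bystander, to be left alone: grey whetstone 150 x 50 x 22 mm
Things that resemble listed ones, but are neither listed nor needed, are in the scene too. What is shaped like the coaster1 but turquoise is not meant. There is more than one size of the brush; the job needs the smaller.

How it is judged (in metres and radians):
On the way, in this order (a step that is already met when the one before it is completed fails the run):
1. the carriage is drawn fully out (value of joint carriage above 0.132 m), for 0.2 s.
2. all coasters present lie flat in one stack between the pins (horizontal distance between each of coaster0, coaster1, coaster2, coaster3 and nest below 0.009 m and z of each of coaster0, coaster1, coaster2, coaster3 in the frame of nest below 0.05 m and angle between each of coaster0, coaster1, coaster2, coaster3's own z axis and vertical below 0.08 rad), for 0.3 s.
3. the carriage with the stack is fully home (all of step 2 and value of joint carriage below 0.005 m), for 0.3 s.
4. the press is wound a quarter turn past contact (all of step 3 and value of joint platen between 0.0028 and 0.0072 m), for 0.6 s.
5. the brush reaches the floor of the pot (horizontal distance between brush and pot_in below 0.032 m and z of brush in the frame of pot_in below 0.012 m), for 0.05 s.
6. the brush rises to near the rim (horizontal distance between brush and pot_in below 0.032 m and z of brush in the frame of pot_in above 0.05 m), for 0.05 s.
7. the brush reaches the floor of the pot again (all of step 5), for 0.05 s.
8. the brush rises to near the rim again (all of step 6), for 0.05 s.
At the end, for the whole second after the job is handed in: All coasters present in one flat stack between the pins (within 9 mm of its centre), carriage home within 5 mm, platen spring at 2.8 to 7.2 mm (0.14 to 0.36 turn past contact), brush standing in its holder (lower end within 8 mm of the floor), pot upright on the bench, all at rest (all of step 4 and horizontal distance between brush and holder_in below 0.012 m and z of brush in the frame of holder_in below 0.008 m and angle between brush's own z axis and vertical below 0.25 rad and linear speed of each of brush, pot below 0.03 m/s and angle between pot's own z axis and vertical below 0.1 rad and height (world z) of pot below 0.01 m); the robot touches nothing.
It fails at once if the press is wound nearly half a turn past contact (spring over 9.2 mm) (value of joint platen above 0.0092 m).
It fails at once if the pot is tipped over (angle between pot's own z axis and vertical above 0.7 rad).
It fails at once if a bystander is moved more than 40 mm (distance of any of weight, bowl, jar1, jar2, hammer, whetstone from where it was at the start of the episode above 0.04 m).
Of coaster0, coaster1, coaster2, coaster3 only 2 to 4 are there at a start; the rules pass over those that are not, and their reading is None.
At some moment in a run one of coaster0, coaster1, coaster2, coaster3, pot may be knocked a few centimetres aside while the robot is not near it.
It also fails if it takes over 210 s, if anything falls off the work surface, if the arm or the gripper's body presses on something with over 40 N, if the wrist force passes 120 N, or if a joint passes its speed limit or range.

ROBOT

A 7-joint arm with a two-finger parallel gripper is mounted at the origin on the work surface. World frame = base frame: x ahead of the robot, y to its left, z up, the work surface at z = 0. Lengths are in m, angles in degrees, forces in N, time in s.
With the tool pointing down it reaches from about 0.4 to 0.875 m from the base axis. Payload 6.5 kg.
Tool frame: the origin (TCP) lies on the centre line of the jaws, within the pads' length; the fingertips stand 25 mm ahead of it and the grasp point (between the pads) lies 6 mm ahead of it; z points along the fingers, y is the line along which they close (so a half turn about z gives the same grasp; the last joint's range is limited). The gripper opens to 88 mm and grips with 3 to 60 N. Pads are 18 mm wide; open, the fingers measure 123 mm over their backs; the gripper's body (75 mm by 187 mm) begins 45 mm behind the grasp point.
Start: joints at [-73.407, 30.733, -0.252, 88.115, 0.149, 61.152, -4.079], TCP at [0.226, 0.609, 0.264] pointing down, gripper open.
Joint ranges: [-154.64, 154.64], [-21.42, 123.67], [-72.66, 72.17], [13.99, 137.28], [-74.86, 254.86], [10.95, 109.41], [-158.01, 158.01]. Speed limits (degrees/s): [136.94, 136.94, 180, 180, 180, 180, 180].

INTERFACE

Orientations are given as [roll, pitch, yaw] about the fixed x, y, z axes, in that order (R = Rz(yaw) Ry(pitch) Rx(roll)).
In Python, from bench import r gives the robot as it stands. The module is installed in compiled form; this text tells all that it offers.
- The arm moves only by the shell command python3 -m jog 'ROWS' [OPENING] [FORCE]. ROWS is JSON, a list that holds one entry, the list of rows, each a list of 6 numbers: the shift along the tool's x, y, z in m, then the turn, a rotation vector about the tool's x, y, z in degrees. In form: [[[x, y, z, wx, wy, wz], ...]]. A call has exactly 5 rows; each row shifts and turns the commanded pose from where the row before left it, along the tool's axes as they then stand; what a row does not reach is not made up. A row lasts 1/12 s, in which the tool goes at most 41.7 mm and 7.16 degrees, less where a joint would pass 70% of its speed; a pose out of reach is approached as far as the arm can. A call is refused whole if a number of a shift passes 0.0417 or a number of a turn 7.16, either way. A call with a gripper value outside its range is refused whole. OPENING is the gripper's target within -1 to 1 (shut at 1, half-way at 0, fully open at -1), set as the call begins (- or left out, the last holds). The fingers move at their own pace and stop on an object; FORCE is the grip in N (left out, the last holds). Time passes only in rows, so rows that do not move let the fingers close, or fill a call up. It gives the time, the measured TCP pose, the force, the opening and the grip force at its end, in the units of the state.
- r.get_obs(): the state, without advancing time (a new reading comes with each control period).
- r.snapshot(name): name is "scene" or "top" or "wrist"; returns the picture (420x560x3 uint8, red, green, blue); there is no depth.
- r.camera_model(name): a dict with "mtx" (3x3 intrinsics, pixels), "rvec" (rotation vector, rad) and "tvec" (3), from world to camera coordinates, as OpenCV has them. Camera axes: x right, y down, z forward; pixel columns grow to the right and rows downward; lengths in m; the calibration is good to about 2 mm. The wrist camera is an equidistant fisheye: a pixel r from the principal point sees the ray r / f radians off the axis. A picture is of the moment at which its call begins: read the wrist's pose just before it. camera_model takes no time and is no camera call; for the wrist camera it gives the pose at the moment of the call.
- r.job_done(): hands the job in; it is judged then, once.
The state is a dict: "time": time; "joint_positions": joint angles; "qd": joint speeds; "joint_efforts": joint torques, N m; "ee_pos": TCP position; "orientation": TCP orientation; "force": force on the tool from outside, world axes, zero at the start; "moment": the same for the moment, N m; "finger_gap": opening from 0.0 (shut) to 1.0 (fully open); "grasp_force": force on a finger pad.
Only numpy, scipy, OpenCV 4.12 (cv2) and the standard library are available. Lean on these libraries where they do the work, as an engineer would, in place of code of your own. Each camera call takes 0.05 s, during which the arm holds its last target. There are 200 camera calls.

## Working session

There is one attempt and no reset: what is moved stays moved. The work goes in short steps, Python scripts to look and compute and a shell command to move; the robot and the scene stay as the last step left them, time stands still between calls to the robot, and variables do not carry over. Pictures are saved under pics/ and viewed, at most 14 in all, crops included, and the job is handed in when it is done.

```bash
mkdir -p pics; cat > h.py <<'E'
import numpy as np, cv2
from bench import r
from scipy.spatial.transform import Rotation as Ro
def ray(name,uv,cm=None):
    c=cm or r.camera_model(name); K=np.array(c["mtx"]);R=cv2.Rodrigues(np.array(c["rvec"],float))[0];t=np.array(c["tvec"],float).ravel()
    u=(uv[0]-K[0,2])/K[0,0];v=(uv[1]-K[1,2])/K[1,1]
    if name=="wrist":
        a=np.hypot(u,v);d=np.array([u/a*np.sin(a),v/a*np.sin(a),np.cos(a)]) if a>1e-9 else np.array([0,0,1.])
    else: d=np.array([u,v,1.])
    return -R.T@t,R.T@d
def at(name,uv,z,cm=None):
    o,d=ray(name,uv,cm);return o+d*(z-o[2])/d[2]
def proj(name,P,cm=None):
    c=cm or r.camera_model(name); K=np.array(c["mtx"]);R=cv2.Rodrigues(np.array(c["rvec"],float))[0];t=np.array(c["tvec"],float).ravel()
    p=R@np.array(P)+t
    if name=="wrist":
        rr=np.hypot(p[0],p[1]);a=np.arctan2(rr,p[2]);return K[0,2]+K[0,0]*a*p[0]/rr,K[1,2]+K[1,1]*a*p[1]/rr
    return K[0,2]+K[0,0]*p[0]/p[2],K[1,2]+K[1,1]*p[1]/p[2]
def snap(name,f,crop=None,s=1):
    cm=r.camera_model(name);im=r.snapshot(name)[:,:,::-1]
    np.save("pics/"+f+".npy",im)
    save(im,f,crop,s);return im,cm
def save(im,f,crop=None,s=1):
    if crop: im=im[crop[1]:crop[3],crop[0]:crop[2]]
    cv2.imwrite("pics/"+f+".png",cv2.resize(im,None,fx=s,fy=s,interpolation=cv2.INTER_CUBIC))
def tool(vec):
    """world vector -> tool axes"""
    o=r.get_obs();return Ro.from_euler('xyz',o["orientation"],degrees=True).inv().apply(vec)
def st():
    o=r.get_obs();print("t",round(o["time"],2),"p",np.round(o["ee_pos"],4),"rpy",np.round(o["orientation"],2),"F",np.round(o["force"],1),"gap",round(o["finger_gap"],3),round(o["grasp_force"],1))
E
python3 - <<'E'
from h import *
st()
for n in("top","scene"):
    snap(n,n+"0",s=1.4);c=r.camera_model(n);print(n,np.round(c["mtx"],1).tolist(),ray(n,(280,210))[0].round(3))
E
```

```text
t 0.0 p [0.2262 0.6088 0.2629] rpy [-1.7990e+02  1.0000e-02  1.5962e+02] F [-0.3  0.2 -0.5] gap 0.999 0.0
top [[405.0, 0.0, 280.7], [0.0, 405.0, 211.3], [0.0, 0.0, 1.0]] [ 0.453 -0.075  1.218]
scene [[448.8, 0.0, 283.6], [0.0, 448.8, 219.7], [0.0, 0.0, 1.0]] [ 0.994 -0.828  0.922]
```

View pics/top0.png

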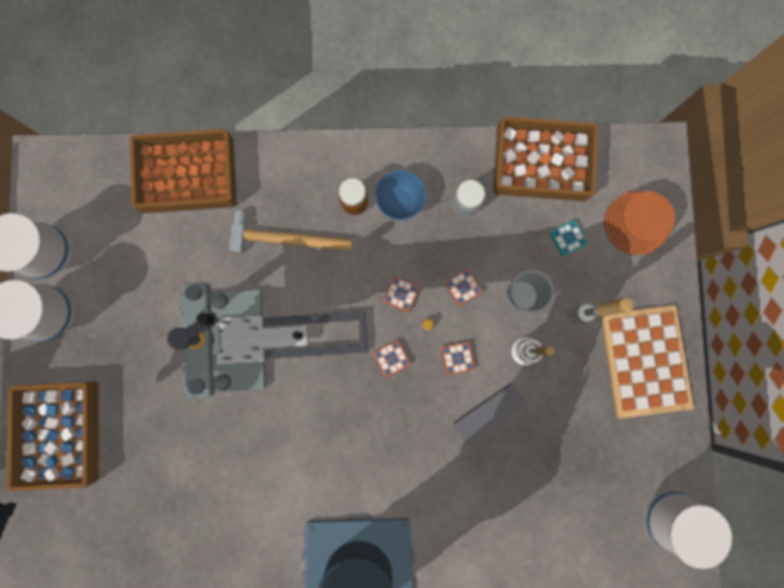

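View pics/scene0.png

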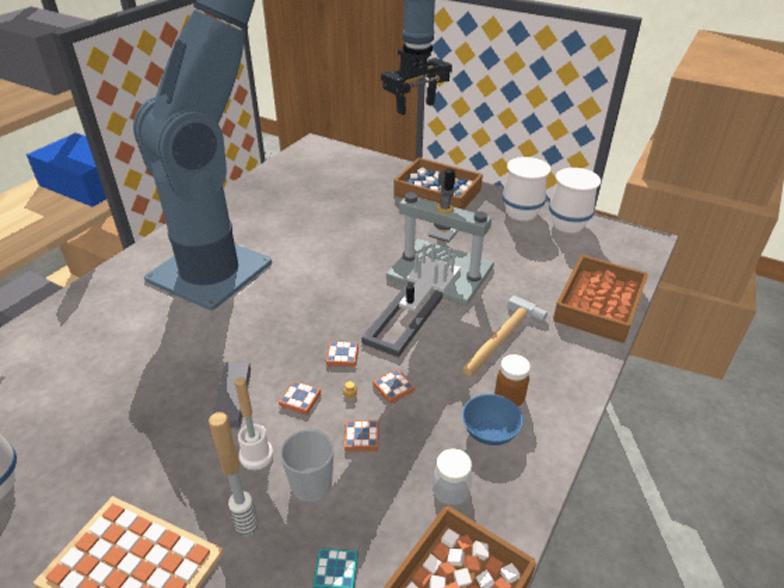

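```bash
python3 - <<'E'
from h import *
im=np.load("pics/top0.npy")
a=im[185:290,115:395]
cv2.imwrite("pics/crop0.png",cv2.resize(a[:,:],None,fx=2.85,fy=2.85,interpolation=cv2.INTER_CUBIC))
# coaster quads: terracotta/blue/white vs grey bench: use saturation mask inside window
hsv=cv2.cvtColor(im,cv2.COLOR_BGR2HSV)
b=im[190:280,260:410].copy();cv2.imwrite("pics/crop1.png",cv2.resize(b,None,fx=5.3,fy=5.3,interpolation=cv2.INTER_CUBIC))
E
```

```text
(no output)
```

View pics/crop0.png

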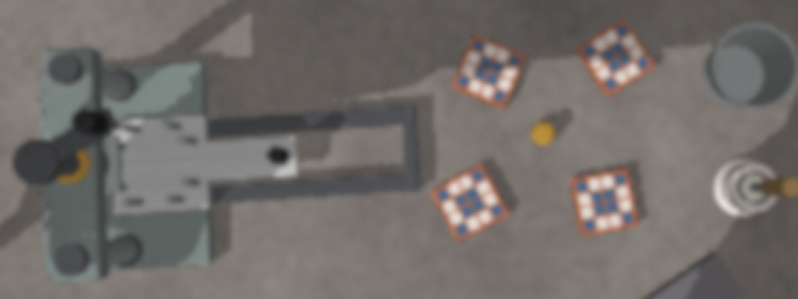

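View pics/crop1.png

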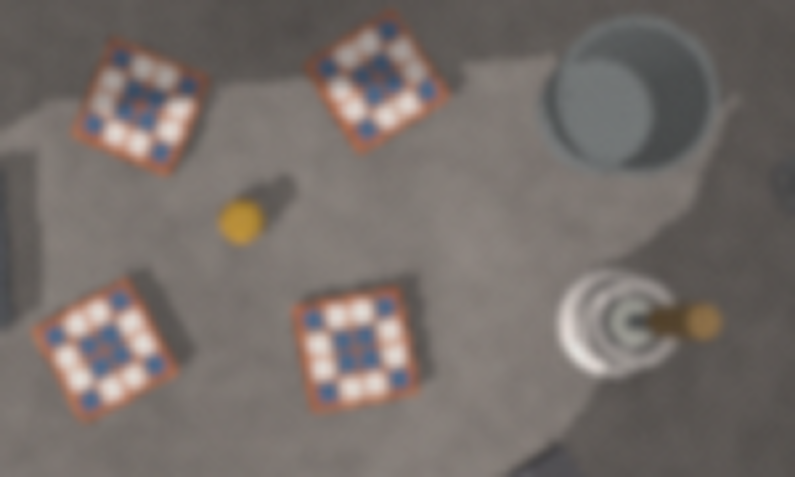

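```bash
python3 - <<'E'
from h import *
f0=lambda p:((p[0]+.5)/2.85-.5+115,(p[1]+.5)/2.85-.5+185)
f1=lambda p:((p[0]+.5)/5.3-.5+260,(p[1]+.5)/5.3-.5+190)
for n,q in dict(A=[(118,37),(211,77),(169,175),(72,132)],B=[(393,10),(452,92),(363,155),(307,68)],C=[(127,277),(180,372),(88,422),(34,330)],D=[(402,284),(419,393),(311,413),(293,303)]).items():
    P=np.array([at("top",f1(p),.014)[:2] for p in q]);e=P[1]-P[0]
    d=[np.linalg.norm(P[i]-P[i-1])*1e3 for i in range(4)]
    an=[np.degrees(np.arctan2(*(P[(i+1)%4]-P[i])[::-1]))%90 for i in range(4)]
    print(n,P.mean(0).round(4),np.round(d,1),np.round(an,1))
for z in(.185,.195):
    a=at("top",f0((66,67)),z);b=at("top",f0((72,258)),z);print(z,a.round(3),b.round(3),((a+b)/2).round(3),np.linalg.norm(a-b),np.degrees(np.arctan2(a[1]-b[1],a[0]-b[0])))
h=at("top",f0((278,155)),.075);print("handle",h.round(4))
for k in((418,100),(418,190)):print(at("top",f0(k),.02).round(3))
print("knob",at("top",f0((36,160)),.308).round(3))
print("pot rim",at("top",f1((632,93)),.095).round(3),"brush top",at("top",f1((704,322)),.188).round(3),"holder",at("top",f1((607,323)),.062).round(3),"weight",at("top",f1((240,222)),.026).round(3))
E
```

```text
A [ 0.5754 -0.1039] [59.9 57.2 60.4 59.7] [65.3 65.4 64.7 63. ]
B [ 0.586  -0.2377] [59.2 57.1 62.  58.3] [33.7 33.8 30.9 32.7]
C [ 0.4385 -0.0809] [59.7 60.5 58.2 59.2] [27.9 27.  29.4 28.3]
D [ 0.4364 -0.2199] [62.1 61.2 61.3 61.7] [6.8 9.  7.6 8.5]
0.185 [0.57  0.28  0.185] [0.4   0.273 0.185] [0.485 0.277 0.185] 0.1700314540400759 2.413232211815006
0.195 [0.569 0.277 0.195] [0.4   0.27  0.195] [0.484 0.273 0.195] 0.168385624038615 2.4132322118150102
handle [0.4901 0.1085 0.075 ]
[ 0.546 -0.028  0.02 ]
[ 0.452 -0.027  0.02 ]
knob [0.483 0.261 0.308]
pot rim [ 0.568 -0.36   0.095] brush top [ 0.447 -0.366  0.188] holder [ 0.447 -0.349  0.062] weight [ 0.508 -0.156  0.026]
```

```bash
python3 -m jog '[[[0,0,-0.024,0,0,6.72],[0,0,-0.024,0,0,6.72],[0,0,-0.024,0,0,6.72],[0,0,-0.024,0,0,6.72],[0,0,-0.024,0,0,6.72]]]' -1 >/dev/null
python3 -m jog '[[[0,0,0,0,0,6.72],[0,0,0,0,0,6.72],[0,0,0,0,0,6.72],[0,0,0,0,0,6.72],[0,0,0,0,0,6.72]]]'
python3 -m jog '[[[-0.0341,0.0162,0,0,0,0],[-0.0341,0.0162,0,0,0,0],[-0.0341,0.0162,0,0,0,0],[-0.0341,0.0162,0,0,0,0],[-0.0341,0.0162,0,0,0,0]]]'
python3 -m jog '[[[-0.0341,0.0162,0,0,0,0],[-0.0341,0.0162,0,0,0,0],[-0.0341,0.0162,0,0,0,0],[-0.0341,0.0162,0,0,0,0],[-0.0341,0.0162,0,0,0,0]]]'
python3 -m jog '[[[-0.0341,0.0162,0,0,0,0],[-0.0341,0.0162,0,0,0,0],[-0.0341,0.0162,0,0,0,0],[-0.0341,0.0162,0,0,0,0],[-0.0341,0.0162,0,0,0,0]]]'
python3 - <<'E'
from h import *
st();im,cm=snap("wrist","w1",s=1.4);st()
import json;json.dump({k:np.array(v).tolist() for k,v in cm.items()},open("pics/w1.json","w"));print(np.round(cm["mtx"],1).tolist())
print(proj("wrist",(.490,.1085,.075)),proj("wrist",(.485,.277,.18)))
E
```

```text
time: 0.93
ee_pos: [0.2262, 0.6091, 0.3832]
orientation: [-180.0, 0.1, 92.1]
force: [-1.3, 0.2, -0.5]
finger_gap: 1.001
grasp_force: 0.0
time: 1.35
ee_pos: [0.315, 0.4405, 0.3833]
orientation: [-180.0, 0.0, 92.4]
force: [0.9, -0.0, 0.6]
finger_gap: 0.999
grasp_force: 0.0
time: 1.77
ee_pos: [0.403, 0.2735, 0.3836]
orientation: [-180.0, -0.0, 92.4]
force: [0.4, -0.3, 0.1]
finger_gap: 0.997
grasp_force: 0.0
time: 2.18
ee_pos: [0.491, 0.1067, 0.3837]
orientation: [-180.0, -0.0, 92.4]
force: [0.9, 0.5, 0.5]
finger_gap: 1.001
grasp_force: 0.0
t 2.18 p [0.491  0.1067 0.3837] rpy [-1.7999e+02 -1.0000e-02  9.2430e+01] F [0.9 0.5 0.5] gap 1.001 0.0
t 2.23 p [0.4939 0.0987 0.3841] rpy [179.86   0.21  91.89] F [ 0.9 -4.7 -0.3] gap 0.999 0.0
[[325.2, 0.0, 274.0], [0.0, 325.2, 209.5], [0.0, 0.0, 1.0]]
(np.float64(270.8966353195994), np.float64(164.20118982691093)) (np.float64(270.39846724309535), np.float64(13.705221530248252))
```

View pics/w1.png

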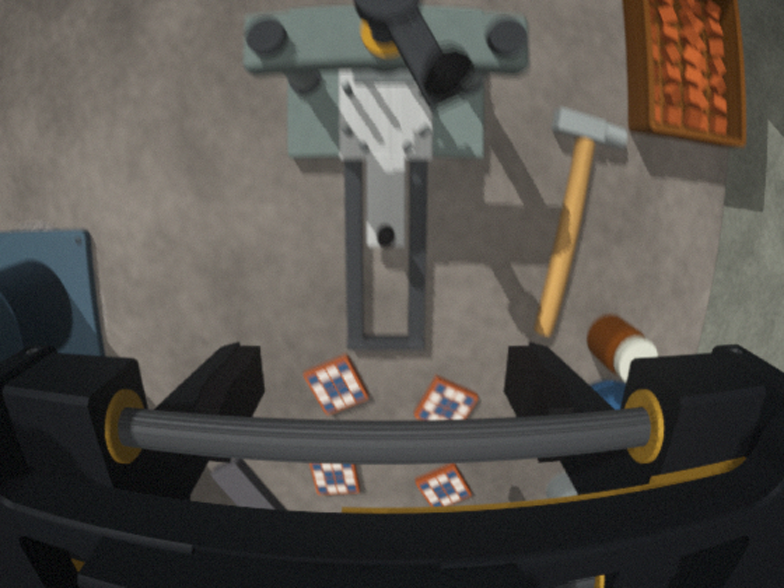

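```bash
python3 - <<'E'
from h import *
import json;cm=json.load(open("pics/w1.json"))
w=lambda u,v,z:at("wrist",((u+.5)/1.4-.5,(v+.5)/1.4-.5),z,cm).round(4)
print("cam",ray("wrist",(274,209),cm)[0].round(3))
print("handle",w(386,235,.075))
print("colL",w(267,37,.19),"colR",w(508,37,.19))
print("knob top",w(452,71,.308))
for p in((346,160),(428,160),(349,353),(430,353)):print("rail",w(*p,.02))
st();print(tool(np.array([.49,.108,.12])-r.get_obs()["ee_pos"]).round(4))
E
```

```text
cam [0.489 0.175 0.504]
handle [0.4926 0.1132 0.075 ]
colL [0.4025 0.2698 0.19  ] colR [0.5708 0.2773 0.19  ]
knob top [0.5155 0.22   0.308 ]
rail [0.4477 0.184  0.02  ]
rail [0.5338 0.1877 0.02  ]
rail [ 0.4563 -0.0327  0.02  ]
rail [ 0.5498 -0.0288  0.02  ]
t 2.23 p [0.4939 0.0987 0.3841] rpy [179.86   0.21  91.89] F [ 0.9 -4.7 -0.3] gap 0.999 0.0
[ 0.0103 -0.0042  0.2641]
```

```bash
python3 -m jog '[[[0.003,0.001,0.04,0,0,0],[0,0,0.04,0,0,0],[0,0,0.04,0,0,0],[0,0,0.04,0,0,0],[0,0,0.04,0,0,0]]]' >/dev/null
python3 -m jog '[[[0,0,0.04,0,0,0],[0,0,0.04,0,0,0],[0,0,0.036,0,0,0],[0,0,0,0,0,0],[0,0,0,0,0,0]]]'
python3 -m jog '[[[0,0,0,0,0,0],[0,0,0,0,0,0],[0,0,0,0,0,0],[0,0,0,0,0,0],[0,0,0,0,0,0]]]' 1 30 
python3 -m jog '[[[0,0,0,0,0,0],[0,0,0,0,0,0],[0,0,0,0,0,0],[0,0,0,0,0,0],[0,0,0,0,0,0]]]'
```

```text
time: 3.07
ee_pos: [0.4903, 0.1111, 0.0668]
orientation: [-179.8, 0.1, 92.4]
force: [0.0, 0.3, 1.3]
finger_gap: 1.002
grasp_force: 0.0
time: 3.48
ee_pos: [0.4923, 0.1119, 0.0689]
orientation: [179.9, -0.0, 92.4]
force: [1.1, 0.8, -0.1]
finger_gap: 0.645
grasp_force: 0.0
time: 3.9
ee_pos: [0.4916, 0.1115, 0.0677]
orientation: [-180.0, 0.0, 92.4]
force: [0.5, -0.3, -0.4]
finger_gap: 0.269
grasp_force: 0.0
```

```bash
python3 -m jog '[[[0,0,0,0,0,0],[0,0,0,0,0,0],[0,0,0,0,0,0],[0,0,0,0,0,0],[0,0,0,0,0,0]]]'
python3 -m jog '[[[-0.01,0,0,0,0,0],[-0.02,0,0,0,0,0],[-0.02,0,0,0,0,0],[-0.02,0,0,0,0,0],[-0.01,0,0,0,0,0]]]'
python3 -m jog '[[[-0.006,0,0,0,0,0],[-0.005,0,0,0,0,0],[-0.005,0,0,0,0,0],[-0.003,0,0,0,0,0],[0,0,0,0,0,0]]]'
python3 -m jog '[[[0,0,0,0,0,0],[0,0,0,0,0,0],[0,0,0,0,0,0],[0,0,0,0,0,0],[0,0,0,0,0,0]]]'
```

```text
time: 4.32
ee_pos: [0.4912, 0.1115, 0.0676]
orientation: [-179.9, 0.0, 92.4]
force: [-2.5, -0.4, 1.9]
finger_gap: 0.192
grasp_force: 30.0
time: 4.73
ee_pos: [0.4946, 0.0298, 0.0676]
orientation: [-180.0, 0.0, 92.3]
force: [-1.7, 3.0, 0.9]
finger_gap: 0.196
grasp_force: 30.0
time: 5.15
ee_pos: [0.4954, 0.0122, 0.0676]
orientation: [-180.0, 0.0, 92.4]
force: [-3.3, -0.3, 1.3]
finger_gap: 0.193
grasp_force: 30.0
time: 5.57
ee_pos: [0.4954, 0.0123, 0.0676]
orientation: [-180.0, 0.0, 92.4]
force: [-4.4, -1.8, 2.1]
finger_gap: 0.194
grasp_force: 30.0
```

```bash
python3 -m jog '[[[-0.002,0,0,0,0,0],[-0.002,0,0,0,0,0],[-0.001,0,0,0,0,0],[0,0,0,0,0,0],[0,0,0,0,0,0]]]'
python3 -m jog '[[[-0.002,0,0,0,0,0],[-0.002,0,0,0,0,0],[-0.001,0,0,0,0,0],[0,0,0,0,0,0],[0,0,0,0,0,0]]]'
```

```text
time: 5.98
ee_pos: [0.4955, 0.0118, 0.0676]
orientation: [-179.9, -0.3, 92.6]
force: [-5.8, 9.3, 3.0]
finger_gap: 0.191
grasp_force: 30.0
time: 6.4
ee_pos: [0.4955, 0.0116, 0.0675]
orientation: [-179.8, -0.6, 92.8]
force: [-5.3, 21.7, 3.8]
finger_gap: 0.199
grasp_force: 30.0
```

```bash
python3 -m jog '[[[0,0,0,0,0,0],[0,0,0,0,0,0],[0,0,0,0,0,0],[0,0,0,0,0,0],[0,0,0,0,0,0]]]' -1
python3 -m jog '[[[0,0,-0.036,0,0,0],[0,0,-0.036,0,0,0],[0,0,-0.036,0,0,0],[0,0,-0.036,0,0,0],[0,0,-0.036,0,0,0]]]'
python3 -m jog '[[[0,0,0,0,0,5.5],[0,0,0,0,0,5.5],[0,0,0,0,0,5.5],[0,0,0,0,0,5.5],[0,0,0,0,0,5.5]]]'
cat > det.py <<'E'
from h import *
import sys,json
def coasters(im,cm,name="wrist",z=.014,minA=150):
    hsv=cv2.cvtColor(im,cv2.COLOR_BGR2HSV);h,s,v=cv2.split(hsv)
    terr=((h<14)|(h>172))&(s>90)&(v>50); blue=(h>105)&(h<130)&(s>80)
    m=(terr).astype(np.uint8)*255
    m=cv2.morphologyEx(m,cv2.MORPH_CLOSE,np.ones((3,3)))
    out=[]
    for c in cv2.findContours(m,cv2.RETR_EXTERNAL,cv2.CHAIN_APPROX_NONE)[0]:
        if cv2.contourArea(c)<minA: continue
        P=np.array([at(name,p[0],z,cm)[:2] for p in c],np.float32)
        (cx,cy),(w,h_),a=cv2.minAreaRect((P*1000))
        if not(50<w<75 and 50<h_<75): continue
        out.append((cx/1000,cy/1000,a%90,w,h_))
    return out
if __name__=="__main__":
    n=sys.argv[1];st();cm=r.camera_model(n);im=r.snapshot(n)[:,:,::-1]
    for o in coasters(im,cm,n,minA=100 if n=="top" else 800): print(np.round(o,4))
E
python3 det.py top; python3 det.py wrist
```

```text
time: 6.82
ee_pos: [0.4969, 0.0019, 0.0679]
orientation: [179.9, 0.0, 92.4]
force: [-0.6, 0.7, -0.9]
finger_gap: 0.549
grasp_force: 0.0
time: 7.23
ee_pos: [0.4961, 0.0019, 0.2495]
orientation: [180.0, 0.0, 92.3]
force: [0.6, 0.8, 0.2]
finger_gap: 0.928
grasp_force: 0.0
time: 7.65
ee_pos: [0.4964, 0.0022, 0.2479]
orientation: [180.0, -0.0, 64.6]
force: [0.1, -0.6, -1.0]
finger_gap: 1.002
grasp_force: 0.0
t 7.65 p [0.4964 0.0022 0.2479] rpy [ 1.7996e+02 -2.0000e-02  6.4590e+01] F [ 0.1 -0.6 -1. ] gap 1.002 0.0
t 7.7 p [0.4964 0.0022 0.2478] rpy [ 1.7996e+02 -1.0000e-02  6.4280e+01] F [ 0.2  0.4 -0.1] gap 0.999 0.0
[ 0.4404 -0.0768 27.194  63.4066 62.0651]
[ 0.5749 -0.0992 66.1022 63.0503 62.8859]
```

```bash
python3 -m jog '[[[-0.0245,0.0233,0,0,0,0],[-0.0245,0.0233,0,0,0,0],[-0.0245,0.0233,0,0,0,0],[-0.0245,0.0233,0,0,0,0],[-0.0245,0.0233,0,0,0,0]]]' >/dev/null
python3 -m jog '[[[0,0,0,0,0,0],[0,0,0,0,0,0],[0,0,0,0,0,0],[0,0,0,0,0,0],[0,0,0,0,0,0]]]'|tail -5
python3 det.py wrist
python3 - <<'E'
from h import *
snap("wrist","w2",s=1.4)
print(tool(np.array([.5754,-.1035,.03])-r.get_obs()["ee_pos"]).round(4))
E
```

```text
ee_pos: [0.5498, -0.156, 0.2476]
orientation: [-180.0, -0.0, 65.1]
force: [0.0, -0.2, -0.1]
finger_gap: 1.001
grasp_force: 0.0
t 8.58 p [ 0.5498 -0.156   0.2476] rpy [-1.7996e+02 -4.0000e-02  6.5090e+01] F [ 0.  -0.2 -0.1] gap 1.001 0.0
[ 0.438  -0.217   9.0733 64.396  62.3719]
[ 0.5866 -0.234  30.7857 60.9681 63.3851]
[ 0.4407 -0.0787 27.2222 62.7329 61.3089]
[ 0.5757 -0.102  65.0747 59.1802 59.7938]
[0.0586 0.0009 0.2178]
```

View pics/w2.png

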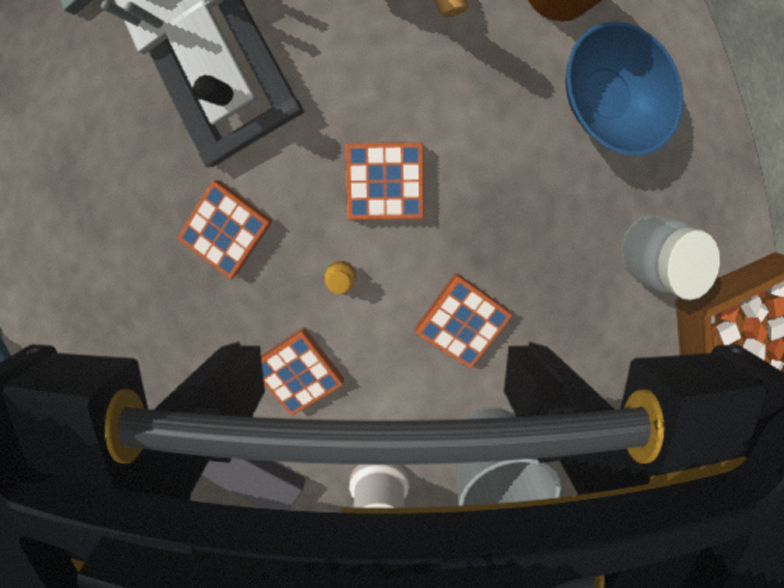

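```bash
python3 -m jog '[[[0.012,0,0.036,0,0,0],[0.012,0,0.036,0,0,0],[0.012,0,0.036,0,0,0],[0.012,0,0.036,0,0,0],[0.012,0,0.036,0,0,0]]]' >/dev/null
python3 -m jog '[[[0,0.0005,0.02,0,0,0],[0,0,0.0185,0,0,0],[0,0,0,0,0,0],[0,0,0,0,0,0],[0,0,0,0,0,0]]]'
python3 -m jog '[[[0,0,0,0,0,0],[0,0,0,0,0,0],[0,0,0,0,0,0],[0,0,0,0,0,0],[0,0,0,0,0,0]]]' 1 25
python3 -m jog '[[[0,0,0,0,0,0],[0,0,0,0,0,0],[0,0,0,0,0,0],[0,0,0,0,0,0],[0,0,0,0,0,0]]]'
```

```text
time: 9.52
ee_pos: [0.5758, -0.1033, 0.0296]
orientation: [180.0, -0.0, 65.0]
force: [-0.6, -0.2, -0.4]
finger_gap: 0.998
grasp_force: 0.0
time: 9.93
ee_pos: [0.5758, -0.1035, 0.0295]
orientation: [180.0, -0.0, 64.9]
force: [0.2, 1.2, 1.6]
finger_gap: 0.676
grasp_force: 25.0
time: 10.35
ee_pos: [0.5758, -0.1036, 0.0295]
orientation: [180.0, -0.0, 64.9]
force: [-1.1, 0.8, 4.6]
finger_gap: 0.683
grasp_force: 25.0
```

```bash
python3 -m jog '[[[0,0,-0.024,0,0,-5.5],[0,0,-0.024,0,0,-5.5],[0,0,-0.024,0,0,-5.5],[0,0,-0.024,0,0,-5.5],[0,0,-0.024,0,0,-5.5]]]' >/dev/null
python3 -m jog '[[[0.0325,-0.015,0,0,0,0],[0.0325,-0.015,0,0,0,0],[0.0325,-0.015,0,0,0,0],[0.0325,-0.015,0,0,0,0],[0.0325,-0.015,0,0,0,0]]]' >/dev/null
python3 -m jog '[[[0,0,0,0,0,0],[0,0,0,0,0,0],[0,0,0,0,0,0],[0,0,0,0,0,0],[0,0,0,0,0,0]]]'
cat > nest.py <<'E'
from h import *
N=np.array([.4902,.1364]);Y=np.radians(2.46)
def pins():
    c,s=np.cos(Y),np.sin(Y);R=np.array([[c,-s],[s,c]])
    return [N+R@np.array(p) for p in [(a*.037,b*.021) for a in(1,-1) for b in(1,-1)]+[(a*.021,b*.037) for a in(1,-1) for b in(1,-1)]]
if __name__=="__main__":
    import sys;f=sys.argv[1]
    st();cm=r.camera_model("wrist");im=r.snapshot("wrist")[:,:,::-1].copy();np.save("pics/"+f+".npy",im)
    im=cv2.resize(im,None,fx=4,fy=4,interpolation=cv2.INTER_CUBIC)
    q=[]
    for p in pins():
        for z,col in((.085,(0,255,0)),(.033,(0,0,255))):
            u,v=proj("wrist",(*p,z),cm);u,v=int(u*4+1.5),int(v*4+1.5);q.append((u,v));cv2.drawMarker(im,(u,v),col,cv2.MARKER_CROSS,12,1)
    q=np.array(q).mean(0).astype(int);x0=max(0,q[0]-400);y0=max(0,q[1]-300)
    cv2.imwrite("pics/"+f+".png",im[y0:y0+600,x0:x0+800])
E
python3 nest.py n1
```

```text
time: 11.6
ee_pos: [0.4945, 0.054, 0.1492]
orientation: [180.0, 0.0, 92.3]
force: [-0.4, -0.1, -1.1]
finger_gap: 0.678
grasp_force: 25.0
t 11.6 p [0.4945 0.054  0.1492] rpy [1.7997e+02 4.0000e-02 9.2270e+01] F [-0.4 -0.1 -1.1] gap 0.678 25.0
```

View pics/n1.png

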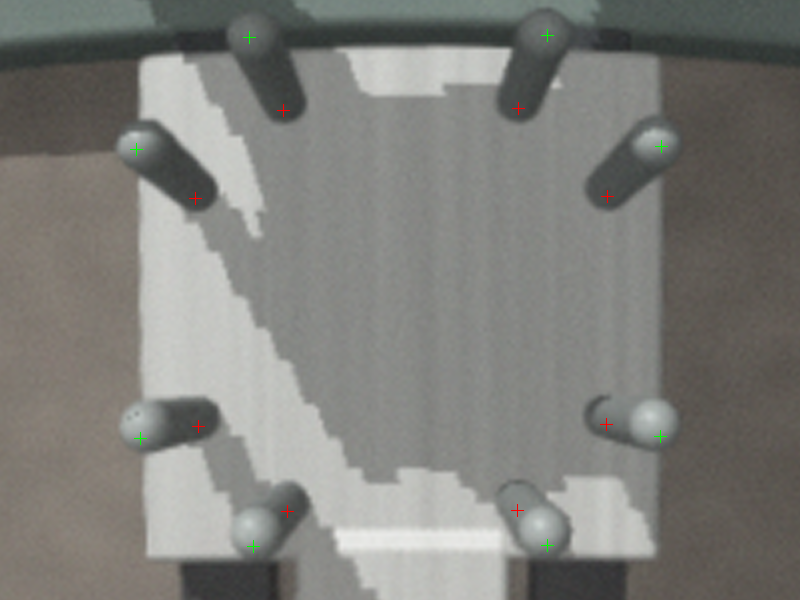

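```bash
python3 -m jog '[[[0.0277,-0.0002,0,0,0,0],[0.0277,-0.0002,0,0,0,0],[0.0277,-0.0002,0,0,0,0],[0,0,0.01,0,0,0],[0,0,0.01,0,0,0]]]'
python3 -m jog '[[[0,0,0.01,0,0,0],[0,0,0.01,0,0,0],[0,0,0.01,0,0,0],[0,0,0,0,0,0],[0,0,0,0,0,0]]]'
python3 -m jog '[[[0,0,0.01,0,0,0],[0,0,0.01,0,0,0],[0,0,0.008,0,0,0],[0,0,0.006,0,0,0],[0,0,0,0,0,0]]]'
```

```text
time: 12.07
ee_pos: [0.4904, 0.1398, 0.129]
orientation: [179.9, -0.0, 92.6]
force: [-0.9, -0.9, -1.9]
finger_gap: 0.677
grasp_force: 25.0
time: 12.48
ee_pos: [0.4895, 0.1375, 0.0985]
orientation: [-179.9, 0.0, 92.3]
force: [-0.5, -0.4, -0.7]
finger_gap: 0.675
grasp_force: 25.0
time: 12.9
ee_pos: [0.4889, 0.1384, 0.0638]
orientation: [-179.9, 0.0, 92.4]
force: [-0.1, 0.7, -0.4]
finger_gap: 0.677
grasp_force: 25.0
```

```bash
python3 -m jog '[[[0,0,0,0,0,0],[0,0,0,0,0,0],[0,0,0,0,0,0],[0,0,0,0,0,0],[0,0,0,0,0,0]]]' -1
python3 -m jog '[[[0,0,-0.036,0,0,0],[0,0,-0.036,0,0,0],[0,0,-0.036,0,0,-6.12],[0,0,-0.036,0,0,-6.12],[0,0,-0.036,0,0,-6.12]]]'|head -2
python3 -m jog '[[[0,0,0,0,0,-6.12],[0,0,0,0,0,-6.12],[-0.0354,-0.0101,0,0,0,0],[-0.0354,-0.0101,0,0,0,0],[-0.0354,-0.0101,0,0,0,0]]]'|head -2
python3 -m jog '[[[-0.0354,-0.0101,0,0,0,0],[-0.0354,-0.0101,0,0,0,0],[-0.0354,-0.0101,0,0,0,0],[-0.0354,-0.0101,0,0,0,0],[-0.0354,-0.0101,0,0,0,0]]]'|head -2
python3 -m jog '[[[-0.0354,-0.0101,0,0,0,0],[-0.0354,-0.0101,0,0,0,0],[-0.0354,-0.0101,0,0,0,0],[-0.0354,-0.0101,0,0,0,0],[0,0,0,0,0,0]]]'|head -2
python3 -m jog '[[[0,0,0,0,0,0],[0,0,0,0,0,0],[0,0,0,0,0,0],[0,0,0,0,0,0],[0,0,0,0,0,0]]]'|head -2
python3 det.py wrist
```

```text
time: 13.32
ee_pos: [0.4901, 0.1387, 0.0656]
orientation: [180.0, -0.0, 92.4]
force: [0.2, 0.1, -0.2]
finger_gap: 0.998
grasp_force: 0.0
time: 13.73
ee_pos: [0.4895, 0.1383, 0.2472]
time: 14.15
ee_pos: [0.5225, 0.0322, 0.2457]
time: 14.57
ee_pos: [0.5765, -0.1446, 0.2454]
time: 14.98
ee_pos: [0.6186, -0.2925, 0.2454]
time: 15.4
ee_pos: [0.6199, -0.2821, 0.2454]
t 15.4 p [ 0.6199 -0.2821  0.2454] rpy [ 1.7997e+02 -2.0000e-02  1.2312e+02] F [-0.2 -0.1  0.1] gap 0.999 0.0
[ 0.587  -0.2363 30.7181 60.0837 60.2587]
[ 0.4381 -0.2188  8.9566 63.5635 60.2553]
```

```bash
python3 -m jog '[[[0.0113,-0.0005,0.036,0,0,0],[0.0113,-0.0005,0.036,0,0,0],[0.0113,-0.0005,0.036,0,0,0],[0.0113,-0.0005,0.036,0,0,0],[0.0113,-0.0005,0.036,0,0,2.4]]]' |head -2
python3 -m jog '[[[0,0,0.02,0,0,0],[0,0,0.016,0,0,0],[0,0,0,0,0,0],[0,0,0,0,0,0],[0,0,0,0,0,0]]]' |sed -n 1,3p
python3 -m jog '[[[0,0,0,0,0,0],[0,0,0,0,0,0],[0,0,0,0,0,0],[0,0,0,0,0,0],[0,0,0,0,0,0]]]' 1 25 >/dev/null
python3 -m jog '[[[0,0,0,0,0,0],[0,0,0,0,0,0],[0,0,0,0,0,0],[0,0,0,0,0,0],[0,0,0,0,0,0]]]'
```

```text
time: 15.87
ee_pos: [0.5866, -0.2367, 0.0642]
time: 16.28
ee_pos: [0.5876, -0.2383, 0.0302]
orientation: [179.9, 0.1, 120.6]
time: 17.12
ee_pos: [0.587, -0.2377, 0.0295]
orientation: [180.0, 0.0, 120.6]
force: [-0.6, 1.6, 4.9]
finger_gap: 0.676
grasp_force: 25.0
```

```bash
python3 -m jog '[[[0,0,-0.024,0,0,5.62],[0,0,-0.024,0,0,5.62],[0,0,-0.024,0,0,5.62],[0,0,-0.024,0,0,5.62],[0,0,-0.024,0,0,5.62]]]' |head -2
python3 -m jog '[[[0.0378,-0.0081,0,0,0,0],[0.0378,-0.0081,0,0,0,0],[0.0378,-0.0081,0,0,0,0],[0.0378,-0.0081,0,0,0,0],[0.0378,-0.0081,0,0,0,0]]]' |head -2
python3 -m jog '[[[0.0378,-0.0081,0,0,0,0],[0.0378,-0.0081,0,0,0,0],[0.0378,-0.0081,0,0,0,0],[0,0,0,0,0,0],[0,0,0,0,0,0]]]' |head -2
python3 -m jog '[[[0,0,0,0,0,0],[0,0,0,0,0,0],[0,0,0,0,0,0],[0,0,0,0,0,0],[0,0,0,0,0,0]]]'|head -4
cat > inn.py <<'E'
from det import *
z=float(sys.argv[1]);st();cm=r.camera_model("wrist");im=r.snapshot("wrist")[:,:,::-1];np.save("pics/last.npy",im)
for o in coasters(im,cm,z=z,minA=500):print(np.round(o,4))
E
python3 inn.py .047
```

```text
time: 17.53
ee_pos: [0.5862, -0.2374, 0.1498]
time: 17.95
ee_pos: [0.5369, -0.049, 0.1489]
time: 18.37
ee_pos: [0.5079, 0.0644, 0.1487]
time: 18.78
ee_pos: [0.5089, 0.0606, 0.1492]
orientation: [180.0, 0.0, 92.4]
force: [0.7, 0.2, -1.2]
t 18.78 p [0.5089 0.0606 0.1492] rpy [1.7999e+02 2.0000e-02 9.2410e+01] F [ 0.7  0.2 -1.2] gap 0.679 25.0
[ 0.4891  0.1392  2.7058 59.1326 59.4357]
```

```bash
python3 -m jog '[[[0.0257,-0.0054,0,0,0,0],[0.0257,-0.0054,0,0,0,0],[0.0257,-0.0054,0,0,0,0],[0,0,0.01,0,0,0],[0,0,0.01,0,0,0]]]' |head -2
python3 -m jog '[[[0,0,0.01,0,0,0],[0,0,0.01,0,0,0],[0,0,0.005,0,0,0],[0,0,0,0,0,0],[0,0,0,0,0,0]]]'|head -4
python3 -m jog '[[[0,0,0.01,0,0,0],[0,0,0.01,0,0,0],[0,0,0.006,0,0,0],[0,0,0,0,0,0],[0,0,0,0,0,0]]]'|head -4
python3 -m jog '[[[0,0,0,0,0,0],[0,0,0,0,0,0],[0,0,0,0,0,0],[0,0,0,0,0,0],[0,0,0,0,0,0]]]' -1
```

```text
time: 19.25
ee_pos: [0.4893, 0.1395, 0.129]
time: 19.67
ee_pos: [0.4892, 0.137, 0.1039]
orientation: [-180.0, 0.0, 92.4]
force: [-0.5, -0.0, -0.9]
time: 20.08
ee_pos: [0.4889, 0.1378, 0.0778]
orientation: [-179.9, 0.0, 92.5]
force: [-0.5, -0.4, -0.6]
time: 20.5
ee_pos: [0.4893, 0.1381, 0.0784]
orientation: [180.0, -0.0, 92.5]
force: [0.3, 0.1, 0.0]
finger_gap: 1.001
grasp_force: 0.0
```

```bash
python3 -m jog '[[[0,0,-0.034,0,0,0],[0,0,-0.034,0,0,0],[0,0,-0.034,0,0,0],[0,0,-0.034,0,0,0],[0,0,-0.034,0,0,-6]]]'|head -2
python3 -m jog '[[[-0.0368,-0.0094,0,0,0,0],[-0.0368,-0.0094,0,0,0,0],[-0.0368,-0.0094,0,0,0,0],[-0.0368,-0.0094,0,0,0,0],[-0.0368,-0.0094,0,0,0,0]]]'|head -2
python3 -m jog '[[[-0.0368,-0.0094,0,0,0,0],[-0.0368,-0.0094,0,0,0,0],[-0.0368,-0.0094,0,0,0,0],[-0.0368,-0.0094,0,0,0,0],[-0.0368,-0.0094,0,0,0,0]]]'|head -2
python3 -m jog '[[[-0.0368,-0.0094,0,0,0,0],[0,0,0,0,0,0],[0,0,0,0,0,0],[0,0,0,0,0,0],[0,0,0,0,0,0]]]'|head -2
python3 -m jog '[[[0,0,0,0,0,0],[0,0,0,0,0,0],[0,0,0,0,0,0],[0,0,0,0,0,0],[0,0,0,0,0,0]]]'|head -2
python3 det.py wrist
```

```text
time: 20.92
ee_pos: [0.4888, 0.1378, 0.2498]
time: 21.33
ee_pos: [0.4694, -0.0525, 0.2485]
time: 21.75
ee_pos: [0.4502, -0.2415, 0.2484]
time: 22.17
ee_pos: [0.4473, -0.276, 0.248]
time: 22.58
ee_pos: [0.447, -0.2774, 0.2483]
t 22.58 p [ 0.447  -0.2774  0.2483] rpy [ 1.7999e+02 -1.0000e-02  9.8550e+01] F [ 0.3 -0.1  1.5] gap 0.998 0.0
[ 0.4355 -0.2191  8.976  59.5165 60.3174]
[ 0.4412 -0.0848 27.3704 61.1294 53.4834]
```

```bash
python3 -m jog '[[[0.0118,-0.0006,0.036,0,0,0],[0.0118,-0.0006,0.036,0,0,0],[0.0118,-0.0006,0.036,0,0,0],[0.0118,-0.0006,0.036,0,0,0],[0.0118,-0.0006,0.036,0,0,0]]]' |head -2
python3 -m jog '[[[0,0,0.02,0,0,0],[0,0,0.0188,0,0,0],[0,0,0,0,0,0],[0,0,0,0,0,0],[0,0,0,0,0,0]]]' |sed -n 1,3p
python3 -m jog '[[[0,0,0,0,0,0],[0,0,0,0,0,0],[0,0,0,0,0,0],[0,0,0,0,0,0],[0,0,0,0,0,0]]]' 1 25 >/dev/null
python3 -m jog '[[[0,0,0,0,0,0],[0,0,0,0,0,0],[0,0,0,0,0,0],[0,0,0,0,0,0],[0,0,0,0,0,0]]]'
```

```text
time: 23.05
ee_pos: [0.4351, -0.2193, 0.0669]
time: 23.47
ee_pos: [0.4353, -0.2201, 0.0297]
orientation: [180.0, 0.0, 98.5]
time: 24.3
ee_pos: [0.4354, -0.2198, 0.0298]
orientation: [180.0, -0.0, 98.5]
force: [-0.5, 0.9, 5.0]
finger_gap: 0.682
grasp_force: 25.0
```

```bash
python3 -m jog '[[[0,0,-0.024,0,0,0],[0,0,-0.024,0,0,0],[0,0,-0.024,0,0,0],[0,0,-0.024,0,0,0],[0,0,-0.024,0,0,6]]]' |head -2
python3 -m jog '[[[0.0346,0.0087,0,0,0,0],[0.0346,0.0087,0,0,0,0],[0.0346,0.0087,0,0,0,0],[0.0346,0.0087,0,0,0,0],[0.0346,0.0087,0,0,0,0]]]' |head -2
python3 -m jog '[[[0.0346,0.0087,0,0,0,0],[0.0346,0.0087,0,0,0,0],[0.0346,0.0087,0,0,0,0],[0,0,0,0,0,0],[0,0,0,0,0,0]]]' |head -2
python3 -m jog '[[[0,0,0,0,0,0],[0,0,0,0,0,0],[0,0,0,0,0,0],[0,0,0,0,0,0],[0,0,0,0,0,0]]]'|head -4
python3 inn.py .061
```

```text
time: 24.72
ee_pos: [0.4346, -0.2197, 0.1504]
time: 25.13
ee_pos: [0.4708, -0.0433, 0.1493]
time: 25.55
ee_pos: [0.4925, 0.062, 0.149]
time: 25.97
ee_pos: [0.4925, 0.0589, 0.1495]
orientation: [180.0, 0.0, 92.4]
force: [0.0, -0.4, -0.4]
t 25.97 p [0.4925 0.0589 0.1495] rpy [180.     0.    92.42] F [ 0.  -0.4 -0.4] gap 0.676 25.0
[ 0.4905  0.1402  2.421  59.196  59.3957]
```

```bash
python3 -m jog '[[[0.0261,0.0002,0,0,0,0],[0.0261,0.0002,0,0,0,0],[0.0261,0.0002,0,0,0,0],[0,0,0.01,0,0,0],[0,0,0.01,0,0,0]]]' |head -2
python3 -m jog '[[[0,0,0.01,0,0,0],[0,0,0.01,0,0,0],[0,0,0.005,0,0,0],[0,0,0,0,0,0],[0,0,0,0,0,0]]]'|head -4
python3 -m jog '[[[0,0,0.007,0,0,0],[0,0,0.005,0,0,0],[0,0,0,0,0,0],[0,0,0,0,0,0],[0,0,0,0,0,0]]]'|head -4
python3 -m jog '[[[0,0,0,0,0,0],[0,0,0,0,0,0],[0,0,0,0,0,0],[0,0,0,0,0,0],[0,0,0,0,0,0]]]' -1
```

```text
time: 26.43
ee_pos: [0.49, 0.1396, 0.1292]
time: 26.85
ee_pos: [0.4897, 0.1371, 0.1042]
orientation: [-180.0, 0.0, 92.4]
force: [-0.2, 0.1, -0.4]
time: 27.27
ee_pos: [0.4898, 0.1381, 0.0925]
orientation: [180.0, -0.0, 92.5]
force: [0.8, 0.2, -0.7]
time: 27.68
ee_pos: [0.4898, 0.1381, 0.0925]
orientation: [180.0, -0.0, 92.5]
force: [-0.1, 0.4, 0.5]
finger_gap: 0.997
grasp_force: 0.0
```

```bash
python3 -m jog '[[[0,0,-0.032,0,0,0],[0,0,-0.032,0,0,0],[0,0,-0.032,0,0,-6.2],[0,0,-0.032,0,0,-6.2],[0,0,-0.032,0,0,-6.2]]]'|head -2
python3 -m jog '[[[0,0,0,0,0,-6.2],[-0.033,-0.0206,0,0,0,0],[-0.033,-0.0206,0,0,0,0],[-0.033,-0.0206,0,0,0,0],[-0.033,-0.0206,0,0,0,0]]]'|head -2
python3 -m jog '[[[-0.033,-0.0206,0,0,0,0],[-0.033,-0.0206,0,0,0,0],[-0.033,-0.0206,0,0,0,0],[0,0,0,0,0,0],[0,0,0,0,0,0]]]'|head -2
python3 -m jog '[[[0,0,0,0,0,0],[0,0,0,0,0,0],[0,0,0,0,0,0],[0,0,0,0,0,0],[0,0,0,0,0,0]]]'|head -2
python3 det.py wrist
```

```text
time: 28.1
ee_pos: [0.4894, 0.1377, 0.2539]
time: 28.52
ee_pos: [0.4766, -0.0185, 0.2526]
time: 28.93
ee_pos: [0.4669, -0.1358, 0.2526]
time: 29.35
ee_pos: [0.4678, -0.1324, 0.2524]
t 29.35 p [ 0.4678 -0.1324  0.2524] rpy [ 1.8000e+02 -1.0000e-02  1.1742e+02] F [ 0.1  0.5 -0.4] gap 1.0 0.0
[ 0.4389 -0.0788 27.3567 60.1736 59.9714]
```

```bash
python3 -m jog '[[[0.0121,-0.0003,0.036,0,0,0],[0.0121,-0.0003,0.036,0,0,0],[0.0121,-0.0003,0.036,0,0,0],[0.0121,-0.0003,0.036,0,0,0],[0.0121,-0.0003,0.036,0,0,0]]]' |head -2
python3 -m jog '[[[0,0,0.014,0,0,0],[0,0,0.014,0,0,0],[0,0,0.014,0,0,0],[0,0,0,0,0,0],[0,0,0,0,0,0]]]' |sed -n 1,4p
python3 -m jog '[[[0,0,0,0,0,0],[0,0,0,0,0,0],[0,0,0,0,0,0],[0,0,0,0,0,0],[0,0,0,0,0,0]]]' 1 25 >/dev/null
python3 -m jog '[[[0,0,0,0,0,0],[0,0,0,0,0,0],[0,0,0,0,0,0],[0,0,0,0,0,0],[0,0,0,0,0,0]]]'
```

```text
time: 29.82
ee_pos: [0.4383, -0.0795, 0.071]
time: 30.23
ee_pos: [0.4382, -0.0803, 0.0302]
orientation: [-179.9, -0.0, 117.3]
force: [0.2, 0.1, 0.9]
time: 31.07
ee_pos: [0.439, -0.0802, 0.0309]
orientation: [179.9, 0.0, 117.3]
force: [-0.7, 0.6, 6.4]
finger_gap: 0.677
grasp_force: 25.0
```

```bash
python3 -m jog '[[[0,0,-0.024,0,0,4.97],[0,0,-0.024,0,0,4.97],[0,0,-0.024,0,0,4.97],[0,0,-0.024,0,0,4.97],[0,0,-0.024,0,0,4.97]]]' |head -2
python3 -m jog '[[[0.0345,0.015,0,0,0,0],[0.0345,0.015,0,0,0,0],[0.0345,0.015,0,0,0,0],[0.0345,0.015,0,0,0,0],[0,0,0,0,0,0]]]' |head -2
python3 -m jog '[[[0,0,0,0,0,0],[0,0,0,0,0,0],[0,0,0,0,0,0],[0,0,0,0,0,0],[0,0,0,0,0,0]]]'|head -4
python3 inn.py .075
```

```text
time: 31.48
ee_pos: [0.438, -0.0802, 0.1515]
time: 31.9
ee_pos: [0.4947, 0.0684, 0.1501]
time: 32.32
ee_pos: [0.4922, 0.059, 0.1505]
orientation: [-180.0, 0.0, 92.3]
force: [0.7, -0.0, -0.6]
t 32.32 p [0.4922 0.059  0.1505] rpy [-179.99    0.     92.34] F [ 0.7 -0.  -0.6] gap 0.673 25.0
[ 0.4896  0.1384  2.7743 59.1392 59.3103]
```

```bash
python3 -m jog '[[[0.0261,0.0003,0,0,0,0],[0.0261,0.0003,0,0,0,0],[0.0261,0.0003,0,0,0,0],[0,0,0.01,0,0,0],[0,0,0.008,0,0,0]]]' |head -2
python3 -m jog '[[[0,0,0.01,0,0,0],[0,0,0.01,0,0,0],[0,0,0.0055,0,0,0],[0,0,0,0,0,0],[0,0,0,0,0,0]]]'|head -4
python3 -m jog '[[[0,0,0,0,0,0],[0,0,0,0,0,0],[0,0,0,0,0,0],[0,0,0,0,0,0],[0,0,0,0,0,0]]]' -1
python3 -m jog '[[[0,0,-0.02,0,0,0],[-0.02,0,-0.02,0,0,0],[-0.03,0,0,0,0,0],[-0.03,0,0,0,0,0],[0,0,0,0,0,0]]]' | head -2
python3 -m jog '[[[0,0,0,0,0,0],[0,0,0,0,0,0],[0,0,0,0,0,0],[0,0,0,0,0,0],[0,0,0,0,0,0]]]'|head -4
python3 inn.py .089; python3 nest.py n2
```

```text
time: 32.78
ee_pos: [0.49, 0.1397, 0.132]
time: 33.2
ee_pos: [0.49, 0.1373, 0.1065]
orientation: [-180.0, 0.0, 92.4]
force: [0.5, 0.5, -0.6]
time: 33.62
ee_pos: [0.4902, 0.1385, 0.1071]
orientation: [180.0, -0.0, 92.5]
force: [1.0, -0.8, -0.0]
finger_gap: 0.995
grasp_force: 0.0
time: 34.03
ee_pos: [0.4937, 0.0525, 0.148]
time: 34.45
ee_pos: [0.4934, 0.0595, 0.1467]
orientation: [-180.0, -0.0, 92.6]
force: [0.3, 0.3, 0.1]
t 34.45 p [0.4934 0.0595 0.1467] rpy [-1.7999e+02 -1.0000e-02  9.2570e+01] F [0.3 0.3 0.1] gap 0.998 0.0
[ 0.4902  0.1383  2.0554 59.3272 59.208 ]
t 34.5 p [0.4934 0.0593 0.1468] rpy [-179.99   -0.     92.55] F [ 0.3 -0.4 -0.3] gap 1.004 0.0
```

View pics/n2.png

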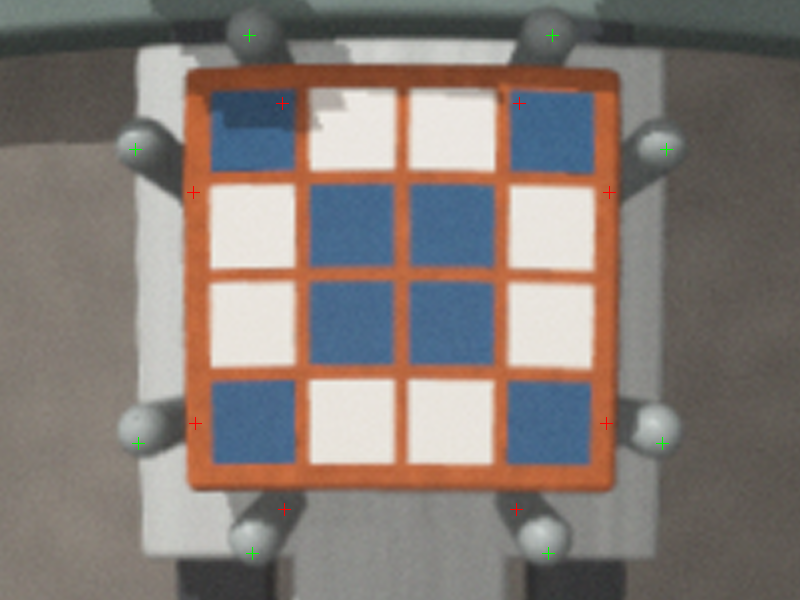

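```bash
python3 -m jog '[[[-0.04,0,0,0,0,0],[-0.04,0,0,0,0,0],[0,0,0,0,0,0],[0,0,0,0,0,0],[0,0,0,0,0,0]]]' 1 20|head -2
python3 -m jog '[[[0,0,0.026,0,0,0],[0,0,0.026,0,0,0],[0,0,0.026,0,0,0],[0,0,0,0,0,0],[0,0,0,0,0,0]]]'
python3 -m jog '[[[0,0,0,0,0,0],[0,0,0,0,0,0],[0,0,0,0,0,0],[0,0,0,0,0,0],[0,0,0,0,0,0]]]'
python3 -m jog '[[[0.004,0,0,0,0,0],[0.004,0,0,0,0,0],[0.004,0,0,0,0,0],[0.006,0,0,0,0,0],[0.008,0,0,0,0,0]]]'
```

```text
time: 34.97
ee_pos: [0.4969, -0.021, 0.1468]
time: 35.38
ee_pos: [0.4962, -0.0202, 0.0684]
orientation: [-179.8, -0.0, 92.6]
force: [0.2, 0.7, 0.5]
finger_gap: 0.271
grasp_force: 0.0
time: 35.8
ee_pos: [0.4974, -0.0213, 0.0696]
orientation: [179.9, -0.0, 92.5]
force: [-0.9, 0.1, 0.6]
finger_gap: -0.001
grasp_force: 0.0
time: 36.22
ee_pos: [0.4958, 0.0039, 0.069]
orientation: [180.0, 0.1, 92.4]
force: [0.1, -4.7, -0.4]
finger_gap: -0.001
grasp_force: 1.7
```

```bash
python3 -m jog '[[[0.011,0,0,0,0,0],[0.011,0,0,0,0,0],[0.011,0,0,0,0,0],[0.011,0,0,0,0,0],[0.011,0,0,0,0,0]]]'|head -4
python3 -m jog '[[[0.011,0,0,0,0,0],[0.011,0,0,0,0,0],[0.011,0,0,0,0,0],[0.009,0,0,0,0,0],[0.006,0,0,0,0,0]]]'|head -4
python3 -m jog '[[[0.004,0,0,0,0,0],[0.004,0,0,0,0,0],[0.004,0,0,0,0,0],[0.003,0,0,0,0,0],[0.002,0,0,0,0,0]]]'|head -4
python3 -m jog '[[[0.002,0,0,0,0,0],[0.002,0,0,0,0,0],[0.002,0,0,0,0,0],[0,0,0,0,0,0],[0,0,0,0,0,0]]]'|head -4
```

```text
time: 36.63
ee_pos: [0.4934, 0.0608, 0.0689]
orientation: [180.0, 0.0, 92.5]
force: [0.8, -3.7, 1.3]
time: 37.05
ee_pos: [0.4913, 0.1093, 0.0689]
orientation: [-180.0, -0.0, 92.5]
force: [0.9, -3.2, 0.1]
time: 37.47
ee_pos: [0.4906, 0.1247, 0.0689]
orientation: [-180.0, -0.0, 92.5]
force: [0.8, -2.4, -0.3]
time: 37.88
ee_pos: [0.4903, 0.1309, 0.0689]
orientation: [-180.0, -0.0, 92.5]
force: [1.6, -0.4, 0.8]
```

```bash
python3 -m jog '[[[0.002,0,0,0,0,0],[0.002,0,0,0,0,0],[0.002,0,0,0,0,0],[0,0,0,0,0,0],[0,0,0,0,0,0]]]'|head -4
python3 -m jog '[[[0.002,0,0,0,0,0],[0.002,0,0,0,0,0],[0.002,0,0,0,0,0],[0,0,0,0,0,0],[0,0,0,0,0,0]]]'|head -4
```

```text
time: 38.3
ee_pos: [0.49, 0.1358, 0.0689]
orientation: [-180.0, 0.1, 92.4]
force: [0.3, -4.1, -0.2]
time: 38.72
ee_pos: [0.49, 0.1362, 0.069]
orientation: [180.0, 0.4, 92.2]
force: [1.7, -17.6, 1.8]
```

```bash
python3 -m jog '[[[-0.03,0,0,0,0,0],[-0.03,0,0,0,0,0],[0,0,-0.04,0,0,0],[0,0,-0.04,0,0,0],[0,0,-0.04,0,0,0]]]' -1|head -2
python3 -m jog '[[[0,0,-0.041,0,0,0],[0,0,-0.041,0,0,0],[0,0,-0.041,0,0,0],[0,0,-0.041,0,0,0],[0,0,-0.041,0,0,0]]]'|head -2
python3 -m jog '[[[0.03,0.01,0,0,0,0],[0.03,0.01,0,0,0,0],[0.005,0,0,0,0,0],[0,0,0,0,0,0],[0,0,0,0,0,0]]]'|head -2
python3 -m jog '[[[0,0,0,0,0,0],[0,0,0,0,0,0],[0,0,0,0,0,0],[0,0,0,0,0,0],[0,0,0,0,0,0]]]'|head -4
python3 - <<'E'
from h import *
import json
st();im,cm=snap("wrist","k1",s=1.4);json.dump({k:np.array(v).tolist() for k,v in cm.items()},open("pics/k1.json","w"))
E
```

```text
time: 39.13
ee_pos: [0.4916, 0.0821, 0.1899]
time: 39.55
ee_pos: [0.4917, 0.0832, 0.3959]
time: 39.97
ee_pos: [0.5091, 0.1483, 0.3936]
time: 40.38
ee_pos: [0.5096, 0.1478, 0.394]
orientation: [-180.0, -0.0, 92.4]
force: [0.7, 0.1, 1.0]
t 40.38 p [0.5096 0.1478 0.394 ] rpy [-1.800e+02 -1.000e-02  9.242e+01] F [0.7 0.1 1. ] gap 0.998 0.0
```

View pics/k1.png

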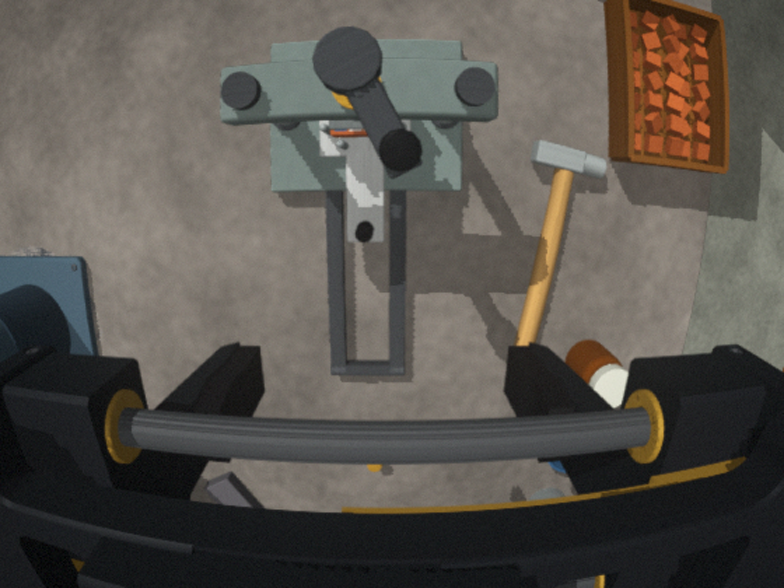

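```bash
python3 - <<'E'
from h import *
import json
cm=json.load(open("pics/k1.json"))
w=lambda u,v,z:at("wrist",((u+.5)/1.4-.5,(v+.5)/1.4-.5),z,cm).round(4)
for z in(.300,.308):print("knob",z,w(401,150,z))
for z in(.26,.27,.28):print("hub",z,w(347,58,z))
print("handle",w(365,228,.075),"cols",w(240,89,.19),w(475,87,.19))
# knob height from two views
c1=json.load(open("pics/w1.json"))
A=[];b=[]
for c,p in((cm,(401,150)),(c1,(452,71))):
    o,d=ray("wrist",((p[0]+.5)/1.4-.5,(p[1]+.5)/1.4-.5),c);d/=np.linalg.norm(d);M=np.eye(3)-np.outer(d,d);A.append(M);b.append(M@o)
print("tri",np.linalg.lstsq(np.vstack(A),np.hstack(b),rcond=None)[0].round(4))
E
```

```text
knob 0.3 [0.5144 0.2257 0.3   ]
knob 0.308 [0.5141 0.2253 0.308 ]
hub 0.26 [0.4838 0.2791 0.26  ]
hub 0.27 [0.4848 0.2767 0.27  ]
hub 0.28 [0.4857 0.2742 0.28  ]
handle [0.4906 0.1589 0.075 ] cols [0.4001 0.2748 0.19  ] [0.5687 0.2803 0.19  ]
tri [0.5165 0.2253 0.2889]
```

```bash
python3 -m jog '[[[0.0258,0.0027,0,0,0,0],[0.0258,0.0027,0,0,0,0],[0.0258,0.0027,0,0,0,0],[0,0,0,0,0,0],[0,0,0.02,0,0,0]]]'|head -2
python3 -m jog '[[[0,0,0.026,0,0,0],[0,0,0.026,0,0,0],[0,0,0.025,0,0,0],[0,0,0,0,0,0],[0,0,0,0,0,0]]]'|head -4
python3 -m jog '[[[0,0,0,0,0,0],[0,0,0,0,0,0],[0,0,0,0,0,0],[0,0,0,0,0,0],[0,0,0,0,0,0]]]' 1 15
python3 -m jog '[[[0,0,0,0,0,0],[0,0,0,0,0,0],[0,0,0,0,0,0],[0,0,0,0,0,0],[0,0,0,0,0,0]]]'
python3 -m jog '[[[0,0,0,0,0,0],[0,0,0,0,0,0],[0,0,0,0,0,0],[0,0,0,0,0,0],[0,0,0,0,0,0]]]' - 30
```

```text
time: 40.85
ee_pos: [0.516, 0.228, 0.3761]
time: 41.27
ee_pos: [0.514, 0.2254, 0.2967]
orientation: [-179.9, 0.1, 92.4]
force: [-0.3, -0.1, 0.2]
time: 41.68
ee_pos: [0.5147, 0.2261, 0.2976]
orientation: [179.9, -0.0, 92.5]
force: [0.2, 0.7, -0.4]
finger_gap: 0.648
grasp_force: 0.0
time: 42.1
ee_pos: [0.5144, 0.226, 0.2969]
orientation: [-180.0, 0.0, 92.5]
force: [-0.5, 0.3, 0.4]
finger_gap: 0.266
grasp_force: 0.0
time: 42.52
ee_pos: [0.5143, 0.226, 0.2969]
orientation: [-180.0, -0.0, 92.5]
force: [-2.2, -0.4, 0.5]
finger_gap: 0.215
grasp_force: 30.0
```

```bash
python3 -m jog '[[[0.001,0.002,0,0,0,0],[0.001,0.002,0,0,0,0],[0.0005,0.0005,-0.0003,0,0,0],[0,0,0,0,0,0],[0,0,0,0,0,0]]]'
python3 -m jog '[[[0.0015,0.002,0,0,0,0],[0.0015,0.002,-0.0003,0,0,0],[0,0,0,0,0,0],[0,0,0,0,0,0],[0,0,0,0,0,0]]]'
```

```text
time: 42.93
ee_pos: [0.5189, 0.2289, 0.2972]
orientation: [180.0, -0.0, 92.5]
force: [-2.4, 0.6, 1.0]
finger_gap: 0.216
grasp_force: 30.0
time: 43.35
ee_pos: [0.5229, 0.2321, 0.2975]
orientation: [180.0, -0.0, 92.5]
force: [-0.5, 1.1, -0.7]
finger_gap: 0.216
grasp_force: 30.0
```

```bash
cat > ok.py <<'E'
from h import *
o=r.get_obs();p=np.array(o["ee_pos"])-[.4845,.2768,0];F=np.array(o["force"]);f=np.linalg.norm(F[:2])
print("t",round(o["time"],1),"press ang",round(np.degrees(np.arctan2(p[1],p[0]))-2.46,1),"r",round(np.hypot(*p[:2]),4),"z",round(p[2],4),"F",F.round(1),"gap",round(o["finger_gap"],3))
raise SystemExit(int(f>8))
E
python3 -m jog '[[[0.0034,0.004,-0.0003,0,0,0],[0.0037,0.0037,-0.0003,0,0,0],[0.004,0.0033,-0.0003,0,0,0],[0,0,0,0,0,0],[0,0,0,0,0,0]]]' >/dev/null; python3 ok.py &&
python3 -m jog '[[[0.0043,0.003,-0.0003,0,0,0],[0.0045,0.0026,-0.0003,0,0,0],[0.0048,0.0022,-0.0003,0,0,0],[0,0,0,0,0,0],[0,0,0,0,0,0]]]' >/dev/null && python3 ok.py &&
python3 -m jog '[[[0.0049,0.0018,-0.0003,0,0,0],[0.0051,0.0013,-0.0003,0,0,0],[0.0052,0.0009,-0.0003,0,0,0],[0,0,0,0,0,0],[0,0,0,0,0,0]]]' >/dev/null && python3 ok.py &&
python3 -m jog '[[[0.0052,0.0004,-0.0003,0,0,0],[0.0052,0,-0.0003,0,0,0],[0.0052,-0.0005,-0.0003,0,0,0],[0,0,0,0,0,0],[0,0,0,0,0,0]]]' >/dev/null && python3 ok.py &&
python3 -m jog '[[[0.0051,-0.001,-0.0003,0,0,0],[0.005,-0.0014,-0.0003,0,0,0],[0.0049,-0.0018,-0.0003,0,0,0],[0,0,0,0,0,0],[0,0,0,0,0,0]]]' >/dev/null && python3 ok.py
```

```text
t 43.8 press ang -36.0 r 0.0591 z 0.2984 F [-0.4  2.5 -1. ] gap 0.219
t 44.2 press ang -20.7 r 0.0592 z 0.2993 F [-0.2  1.4 -3.9] gap 0.214
t 44.6 press ang -5.3 r 0.0595 z 0.3002 F [ 1.3  0.3 -3.8] gap 0.217
t 45.0 press ang 10.0 r 0.0597 z 0.301 F [ 2.1  2.3 -6.9] gap 0.22
t 45.4 press ang 18.8 r 0.0597 z 0.3016 F [  9.4  -9.4 -14.5] gap 0.213
```

```bash
python3 -m jog '[[[0,0,0.001,0,0,0],[0,0,0.001,0,0,0],[0,0,0.001,0,0,0],[0,0,0,0,0,0],[0,0,0,0,0,0]]]' >/dev/null; python3 ok.py
python3 -m jog '[[[0.001,-0.0005,0,0,0,0],[0.001,-0.0005,0,0,0,0],[0.001,-0.0005,0,0,0,0],[0,0,0,0,0,0],[0,0,0,0,0,0]]]' >/dev/null; python3 ok.py
python3 -m jog '[[[-0.003,0.0015,0,0,0,0],[-0.003,0.0012,0,0,0,0],[0,0,0,0,0,0],[0,0,0,0,0,0],[0,0,0,0,0,0]]]' >/dev/null; python3 ok.py
python3 -c "
from h import *
st();print(np.round(r.get_obs()['joint_positions'],1));snap('scene','s1',(230,60,400,240),4)"
```

```text
t 45.9 press ang 18.7 r 0.0599 z 0.3013 F [  1.2 -11.6   5. ] gap 0.218
t 46.3 press ang 19.0 r 0.0598 z 0.3013 F [  6.6 -16.4   2.6] gap 0.217
t 46.7 press ang 18.5 r 0.06 z 0.3012 F [-0.8 -6.3  6.4] gap 0.211
t 46.68 p [0.5405 0.2982 0.3012] rpy [1.7989e+02 7.0000e-02 9.2350e+01] F [-0.8 -6.3  6.4] gap 0.211 30.0
[-69.   34.5  54.1  93.4 -29.6  67.6  -5.8]
```

View pics/s1.png

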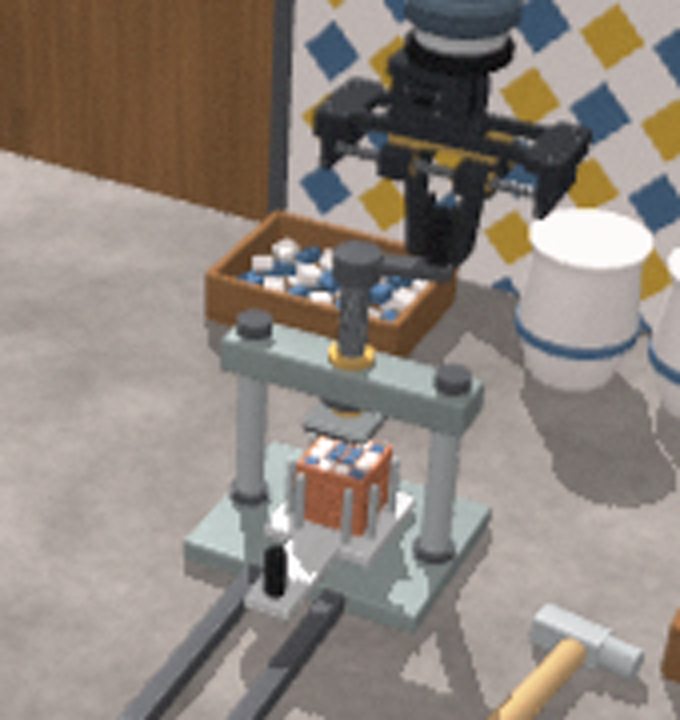

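```bash

python3 -m jog '[[[-0.003,0.001,0,0,0,0],[-0.003,0.001,0,0,0,0],[-0.0155,0.002,0,0,0,0],[-0.0155,-0.002,0,0,0,0],[0,0,0,0,0,0]]]' >/dev/null; python3 ok.py &&
python3 -m jog '[[[-0.0145,-0.006,0.0008,0,0,0],[-0.0124,-0.0095,0.0008,0,0,0],[-0.0095,-0.0124,0.0008,0,0,0],[-0.006,-0.0145,0.0008,0,0,0],[-0.002,-0.0155,0.0008,0,0,0]]]' >/dev/null && python3 ok.py; python3 -c "
from h import *
print(np.round(r.get_obs()['joint_positions'],1))"
```

```text
t 47.1 press ang -18.9 r 0.0595 z 0.2993 F [-4.9 -1.1  2.2] gap 0.215
t 47.6 press ang -90.6 r 0.0594 z 0.2954 F [ 1.5 10.7 -1.3] gap 0.22
[-72.4  25.8  58.  106.4 -25.   61.6  -2.2]
```

```bash
cat >> h.py <<'E'
def q(): print("q",np.round(r.get_obs()['joint_positions'],1))
E
python3 -m jog '[[[0.002,-0.0155,0.0008,0,0,0],[0.006,-0.0145,0.0008,0,0,0],[0.0095,-0.0124,0.0008,0,0,0],[0.0124,-0.0095,0.0008,0,0,0],[0.0145,-0.006,0.0008,0,0,0]]]' >/dev/null; python3 -c "from h import *;q()"; python3 ok.py
python3 -m jog '[[[0,0,0,0,0,0],[0,0,0,0,0,0],[0,0,0,0,0,0],[0,0,0,0,0,0],[0,0,0,0,0,0]]]' >/dev/null;python3 ok.py &&
python3 -m jog '[[[0.0155,-0.002,0.0008,0,0,0],[0.0155,0.002,0.0008,0,0,0],[0.0145,0.006,0.0008,0,0,0],[0.0124,0.0095,0.0008,0,0,0],[0.0095,0.0124,0.0008,0,0,0]]]' >/dev/null && python3 ok.py; python3 -c "from h import *;q()"
```

```text
q [-83.7  22.2  60.4 111.3 -22.5  59.2 -10.9]
t 48.0 press ang -163.7 r 0.0603 z 0.2914 F [ 6.2  0.7 -6.1] gap 0.217
t 48.4 press ang -163.6 r 0.0601 z 0.2913 F [-1.7  1.4  2.2] gap 0.217
t 48.8 press ang 120.2 r 0.0611 z 0.287 F [-1.1  0.6  5.1] gap 0.217
q [-81.2  29.3  56.2 103.1 -27.4  62.5 -12.7]
```

```bash

python3 -m jog '[[[0.006,0.0145,0.0008,0,0,0],[0.002,0.0155,0.0008,0,0,0],[-0.002,0.0155,0.0008,0,0,0],[-0.006,0.0145,0.0008,0,0,0],[-0.0095,0.0124,0.0008,0,0,0]]]' >/dev/null; python3 ok.py;python3 -c "from h import *;q()"
python3 -m jog '[[[-0.0124,0.0095,0.0008,0,0,0],[-0.0145,0.006,0.0008,0,0,0],[-0.0155,0.002,0.0008,0,0,0],[-0.0155,-0.002,0.0008,0,0,0],[-0.0145,-0.006,0.0008,0,0,0]]]' >/dev/null; python3 ok.py;python3 -c "from h import *;q()"
python3 -m jog '[[[0,0,0,0,0,0],[0,0,0,0,0,0],[0,0,0,0,0,0],[0,0,0,0,0,0],[0,0,0,0,0,0]]]' >/dev/null;python3 ok.py
```

```text
t 49.2 press ang 44.5 r 0.0605 z 0.2828 F [-3.8 -0.3  2. ] gap 0.223
q [-70.9  35.3  53.1  94.6 -30.5  65.7  -7.4]
t 49.6 press ang -31.6 r 0.0595 z 0.2785 F [-8.3  6.4  4.1] gap 0.215
q [-66.2  33.1  53.7  98.7 -29.5  63.8  -0.9]
t 50.1 press ang -32.0 r 0.0593 z 0.2785 F [-4.6  0.3  1.7] gap 0.217
```

```bash

python3 -m jog '[[[-0.0124,-0.0095,0.0008,0,0,0],[-0.0095,-0.0124,0.0008,0,0,0],[-0.006,-0.0145,0.0008,0,0,0],[-0.002,-0.0155,0.0008,0,0,0],[0.002,-0.0155,0.0008,0,0,0]]]' >/dev/null; python3 ok.py
python3 -m jog '[[[0.006,-0.0145,0.0008,0,0,0],[0.0095,-0.0124,0.0008,0,0,0],[0.0124,-0.0095,0.0008,0,0,0],[0.0145,-0.006,0.0008,0,0,0],[0.0155,-0.002,0.0008,0,0,0]]]' >/dev/null; python3 ok.py
python3 -m jog '[[[0.0155,0.002,0.0008,0,0,0],[0.0145,0.006,0.0008,0,0,0],[0.0124,0.0095,0.0008,0,0,0],[0.0095,0.0124,0.0008,0,0,0],[0,0,0,0,0,0]]]' >/dev/null; python3 ok.py
python3 -m jog '[[[0,0,0,0,0,0],[0,0,0,0,0,0],[0,0,0,0,0,0],[0,0,0,0,0,0],[0,0,0,0,0,0]]]' >/dev/null;python3 ok.py;python3 -c "
from h import *
q();snap('scene','s2',(250,100,400,240),4)"
```

```text
t 50.5 press ang -105.7 r 0.0596 z 0.2746 F [ 4.8 12.  -9.2] gap 0.216
t 50.9 press ang -178.3 r 0.0605 z 0.2706 F [ 5.1 -1.9 -6.7] gap 0.22
t 51.3 press ang 118.6 r 0.0609 z 0.267 F [-1.4  4.7 -3.1] gap 0.216
t 51.7 press ang 121.0 r 0.0609 z 0.2673 F [-3.1  4.9 -6.4] gap 0.217
q [-80.3  30.5  55.  104.4 -28.7  60.3 -11.7]
```

View pics/s2.png

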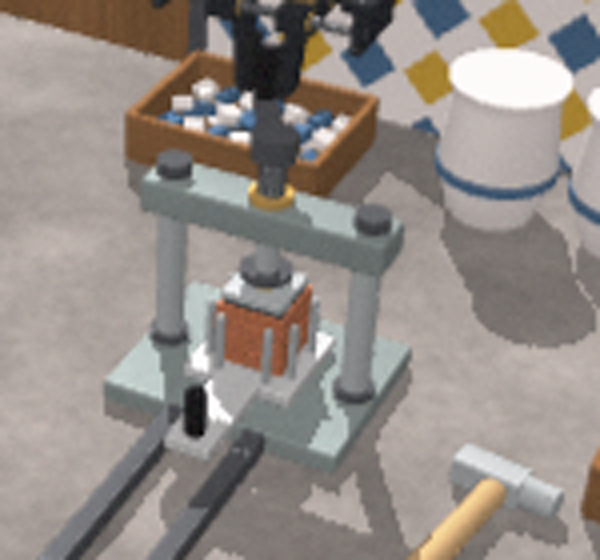

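```bash

python3 -m jog '[[[0.0025,0.005,0.0003,0,0,0],[0.0025,0.006,0.0003,0,0,0],[0,0,0,0,0,0],[0,0,0,0,0,0],[0,0,0,0,0,0]]]' >/dev/null; python3 ok.py
python3 -m jog '[[[0,0,0,0,0,0],[0,0,0,0,0,0],[0,0,0,0,0,0],[0,0,0,0,0,0],[0,0,0,0,0,0]]]' >/dev/null;python3 ok.py
python3 -m jog '[[[0,0,0,0,0,0],[0,0,0,0,0,0],[0,0,0,0,0,0],[0,0,0,0,0,0],[0,0,0,0,0,0]]]' -1 |tail -2;
python3 -m jog '[[[0,0,0,0,0,0],[0,0,-0.02,0,0,0],[0,0,-0.03,0,0,0],[0,0,-0.03,0,0,0],[0,0,-0.03,0,0,0]]]' |head -2;
python3 -c "
from h import *
q();im,cm=snap('wrist','k2',s=1.4)
cm=r.camera_model('wrist')
import json;json.dump({k:np.array(v).tolist() for k,v in cm.items()},open('pics/k2.json','w'))"
```

```text
t 52.2 press ang 109.3 r 0.0609 z 0.2666 F [-1.1  6.1 -7.4] gap 0.216
t 52.6 press ang 109.4 r 0.0609 z 0.2666 F [-0.9  5.6 -7.9] gap 0.22
finger_gap: 0.572
grasp_force: 0.0
time: 53.45
ee_pos: [0.463, 0.3318, 0.3785]
q [-82.9  25.4  59.8  94.8 -22.8  73.1 -16.4]
```

```bash

python3 -m jog '[[[-0.0405,0,0,0,0,0],[-0.0405,0,0,0,0,0],[-0.0405,0,0,0,0,0],[-0.0405,0,0,0,0,0],[-0.0405,0,0,0,0,0]]]' |head -2
python3 -m jog '[[[-0.0405,0,0,0,0,0],[-0.0405,0,0,0,0,0],[-0.0405,0,0,0,0,0],[-0.0405,0,0,0,0,0],[-0.0405,0,0,0,0,0]]]' |head -2
python3 -m jog '[[[-0.0405,0,0,0,0,0],[-0.0405,0,0,0,0,0],[-0.0405,0,0,0,0,0],[-0.0405,0,0,0,0,0],[-0.0405,0,0,0,0,0]]]' |head -2
python3 -c "from h import *;q()"
python3 -m jog '[[[-0.0405,0,0,0,0,0],[-0.0405,0,0,0,0,0],[0,0,0,0,0,6.92],[0,0,0,0,0,6.92],[0,0,0,0,0,6.92]]]' |head -2
python3 -m jog '[[[0,0,0,0,0,6.92],[0,0,0,0,0,6.92],[0,0,0,0,0,6.92],[0,0,0,0,0,6.92],[0,0,0,0,0,6.92]]]' |head -2
python3 -m jog '[[[0,0,0,0,0,6.92],[0,0,0,0,0,6.92],[0,0,0,0,0,6.92],[0,0,0,0,0,6.92],[0,0,0,0,0,6.92]]]' |head -3
python3 -c "from h import *;q()"
```

```text
time: 53.92
ee_pos: [0.4715, 0.1279, 0.3771]
time: 54.33
ee_pos: [0.4801, -0.0743, 0.3774]
time: 54.75
ee_pos: [0.489, -0.2767, 0.377]
q [-19.3  24.9  61.2  96.1 -22.8  72.6  49.1]
time: 55.17
ee_pos: [0.4917, -0.3574, 0.377]
time: 55.58
ee_pos: [0.4927, -0.3557, 0.377]
time: 56.0
ee_pos: [0.4926, -0.3557, 0.377]
orientation: [180.0, 0.0, 2.2]
q [-12.2  36.6  70.6  89.5 -34.9  79.  -26.2]
```

```bash

python3 -m jog '[[[0,0,0,0,0,-6.92],[0,0,0,0,0,-6.92],[0,0,0,0,0,-6.92],[0,0,0,0,0,-6.92],[0,0,0,0,0,-6.92]]]' |head -2
python3 -c "from h import *;q()"
python3 -m jog '[[[0,0,0,0,0,-6.92],[0,0,0,0,0,-6.92],[0,0,0,0,0,-6.92],[0,0,0,0,0,-6.92],[0,0,0,0,0,-6.92]]]' |head -2
python3 -m jog '[[[0,0,0,0,0,-6.92],[0,0,0,0,0,-6.92],[0,0,0,0,0,-6.92],[-0.04,0,0,0,0,0],[-0.04,0,0,0,0,0]]]' |head -2
python3 -m jog '[[[0,0,0,0,0,0],[0,0,0,0,0,0],[0,0,0,0,0,0],[0,0,0,0,0,0],[0,0,0,0,0,0]]]'|head -3
python3 -c "
from h import *
import json
q()
cm=r.camera_model('wrist');im=r.snapshot('wrist')[:,:,::-1].copy();np.save('pics/b1.npy',im);json.dump({k:np.array(v).tolist() for k,v in cm.items()},open('pics/b1.json','w'))
for p in((.568,-.36,.095),(.447,-.366,.188),(.447,-.349,.062)):print(np.round(proj('wrist',p,cm)))
sc=r.snapshot('scene')[:,:,::-1].copy();np.save('pics/b1s.npy',sc)
a=cv2.resize(im[60:310,120:400],None,fx=1.7,fy=1.7,interpolation=3);b=cv2.resize(sc[255:405,140:250],None,fx=2.8,fy=2.8,interpolation=3)
H=max(a.shape[0],b.shape[0]);c=np.zeros((H,a.shape[1]+b.shape[1],3),np.uint8);c[:a.shape[0],:a.shape[1]]=a;c[:b.shape[0],a.shape[1]:]=b;print(c.shape,a.shape)
cv2.imwrite('pics/b1.png',c)"
```

```text
time: 56.42
ee_pos: [0.4926, -0.3557, 0.3771]
q [ -8.9  31.8  61.9  89.3 -28.6  76.2   3.8]
time: 56.83
ee_pos: [0.4926, -0.3557, 0.3771]
time: 57.25
ee_pos: [0.4977, -0.4342, 0.3772]
time: 57.67
ee_pos: [0.497, -0.4341, 0.3773]
orientation: [180.0, -0.0, 92.6]
q [  8.3  32.7  46.7  80.4 -23.8  77.   58.3]
[334. 120.]
[224. 120.]
[239. 108.]
(425, 784, 3) (425, 476, 3)
```

View pics/b1.png

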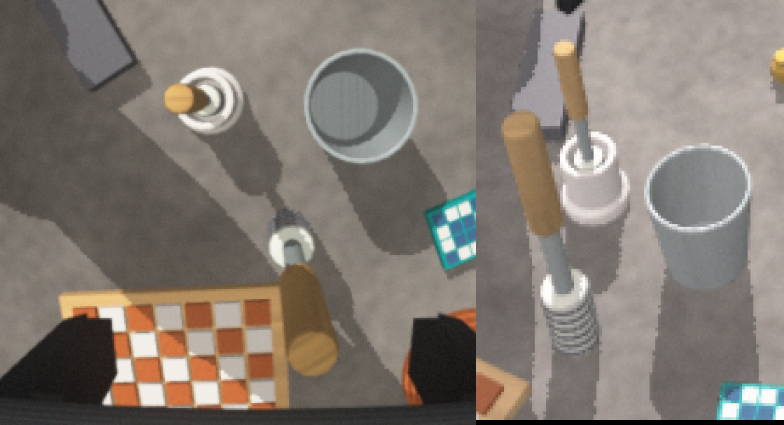

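```bash
python3 - <<'E'
from h import *
import json
cm=json.load(open("pics/b1.json"))
f=lambda u,v:((u+.5)/1.7-.5+120,(v+.5)/1.7-.5+60)
g=lambda u,v:((u-476+.5)/2.8-.5+140,(v+.5)/2.8-.5+255)
w=lambda u,v,z:at("wrist",f(u,v),z,cm).round(4)
print("top",w(180,98,.19),"holder rim",w(213,100,.062),"rim L/R/T/B",w(183,100,.062),w(243,100,.062),w(213,68,.062),w(213,133,.062))
print("pot rim",w(361,105,.095),w(305,105,.095),w(417,105,.095),w(361,48,.095),w(361,163,.095),"floor",w(345,105,.005))
print("bigbrush foot",w(292,243,.05),"top",w(312,355,.25))
# triangulate brush top disc: wrist + scene
A=[];b=[]
for n,uv,c in(("wrist",f(180,98),cm),("scene",g(565,48),None)):
    o,d=ray(n,uv,c);d/=np.linalg.norm(d);M=np.eye(3)-np.outer(d,d);A.append(M);b.append(M@o)
print("brush top tri",np.linalg.lstsq(np.vstack(A),np.hstack(b),rcond=None)[0].round(4))
for (uw,us) in (((208,96),(588,155)),):
    A=[];b=[]
    for n,uv,c in(("wrist",f(*uw),cm),("scene",g(*us),None)):
        o,d=ray(n,uv,c);d/=np.linalg.norm(d);M=np.eye(3)-np.outer(d,d);A.append(M);b.append(M@o)
    print("rod/head",np.linalg.lstsq(np.vstack(A),np.hstack(b),rcond=None)[0].round(4))
print("scene holder rim",at("scene",g(589,155),.062).round(4),"scene pot rim",at("scene",g(697,188),.095).round(4))
E
```

```text
top [ 0.4484 -0.3637  0.19  ] holder rim [ 0.4555 -0.3637  0.062 ] rim L/R/T/B [ 0.4318 -0.3643  0.062 ] [ 0.4789 -0.363   0.062 ] [ 0.4545 -0.3384  0.062 ] [ 0.4564 -0.3898  0.062 ]
pot rim [ 0.5657 -0.3619  0.095 ] [ 0.5248 -0.3647  0.095 ] [ 0.608  -0.3583  0.095 ] [ 0.5634 -0.3199  0.095 ] [ 0.5685 -0.4047  0.095 ] floor [ 0.5672 -0.3621  0.005 ]
bigbrush foot [ 0.5239 -0.4792  0.05  ] top [ 0.5242 -0.4854  0.25  ]
brush top tri [ 0.4489 -0.3639  0.1943]
rod/head [ 0.4497 -0.3623  0.0609]
scene holder rim [ 0.4495 -0.364   0.062 ] scene pot rim [ 0.566  -0.3634  0.095 ]
```

```bash

python3 -m jog '[[[0.0241,-0.0151,0,0,0,0],[0.0241,-0.0151,0,0,0,0],[0.0241,-0.0151,0,0,0,0],[0,0,0,0,0,0],[0,0,0,0,0,0]]]' |head -2
python3 -m jog '[[[0,0,0.03,0,0,0],[0,0,0.03,0,0,0],[0,0,0.03,0,0,0],[0,0,0.03,0,0,0],[0,0,0.03,0,0,0]]]' |head -3
python3 -c "from h import *;q();st();print(tool(np.array([.4488,-.3637,.174])-r.get_obs()['ee_pos']).round(4))"
```

```text
time: 58.18
ee_pos: [0.448, -0.3637, 0.3777]
time: 58.6
ee_pos: [0.4487, -0.3661, 0.226]
orientation: [180.0, 0.1, 92.5]
q [  3.3  32.3  43.7 103.1 -26.6  55.3  60.6]
t 58.6 p [ 0.4487 -0.3661  0.226 ] rpy [1.7995e+02 8.0000e-02 9.2490e+01] F [ 0.6  0.7 -1. ] gap 1.0 0.0
[0.0024 0.0002 0.052 ]
```

```bash

python3 -m jog '[[[0,0,0.018,0,0,0],[0,0,0.018,0,0,0],[0,0,0.016,0,0,0],[0,0,0,0,0,0],[0,0,0,0,0,0]]]' |head -3
python3 -m jog '[[[0,0,0,0,0,0],[0,0,0,0,0,0],[0,0,0,0,0,0],[0,0,0,0,0,0],[0,0,0,0,0,0]]]' 1 15|head -4
python3 -m jog '[[[0,0,0,0,0,0],[0,0,0,0,0,0],[0,0,0,0,0,0],[0,0,0,0,0,0],[0,0,0,0,0,0]]]'
python3 -m jog '[[[0,0,0,0,0,0],[0,0,0,0,0,0],[0,0,0,0,0,0],[0,0,0,0,0,0],[0,0,0,0,0,0]]]' - 25
python3 - <<'E'
from h import *
q()
sc=r.snapshot('scene')[:,:,::-1];wr=r.snapshot('wrist')[:,:,::-1]
np.save('pics/g_s.npy',sc);np.save('pics/g_w.npy',wr)
E
```

```text
time: 59.02
ee_pos: [0.448, -0.3658, 0.1749]
orientation: [-179.9, 0.0, 92.5]
time: 59.43
ee_pos: [0.4481, -0.3654, 0.1758]
orientation: [179.9, 0.0, 92.5]
force: [-0.1, 1.5, 0.5]
time: 59.85
ee_pos: [0.4478, -0.3652, 0.1752]
orientation: [-180.0, -0.0, 92.5]
force: [-0.5, 0.8, 0.4]
finger_gap: 0.27
grasp_force: 0.0
time: 60.27
ee_pos: [0.4478, -0.3653, 0.1752]
orientation: [180.0, 0.0, 92.5]
force: [-0.1, 0.0, -0.4]
finger_gap: 0.198
grasp_force: 25.0
q [  5.5  36.   40.7 105.2 -30.   50.1  63.1]
```

```bash

python3 -m jog '[[[0,0,-0.024,0,0,0],[0,0,-0.024,0,0,0],[0,0,-0.024,0,0,0],[0,0,-0.024,0,0,0],[0,0,-0.024,0,0,0]]]' |head -4
python3 -m jog '[[[-0.001,0.03,0,0,0,0],[-0.001,0.03,0,0,0,0],[0,0.03,0,0,0,0],[0,0.028,0,0,0,0],[0,0,0,0,0,0]]]' |head -2
python3 -m jog '[[[0,0,0,0,0,0],[0,0,0,0,0,0],[0,0,0,0,0,0],[0,0,0,0,0,0],[0,0,0,0,0,0]]]'
python3 - <<'E'
from h import *
q();import json
cm=r.camera_model('wrist');im=r.snapshot('wrist')[:,:,::-1].copy();sc=r.snapshot('scene')[:,:,::-1].copy()
json.dump({k:np.array(v).tolist() for k,v in cm.items()},open("pics/p1.json","w"))
a=cv2.resize(im[60:360,130:420],None,fx=1.5,fy=1.5,interpolation=3);b=cv2.resize(sc[220:400,150:270],None,fx=2.8,fy=2.8,interpolation=3)
H=max(a.shape[0],b.shape[0]);c=np.zeros((H,a.shape[1]+b.shape[1],3),np.uint8);c[:a.shape[0],:a.shape[1]]=a;c[:b.shape[0],a.shape[1]:]=b;print(c.shape,a.shape)
cv2.imwrite('pics/p1.png',c)
E
```

```text
time: 60.78
ee_pos: [0.4474, -0.3651, 0.2962]
orientation: [-180.0, -0.0, 92.5]
force: [0.7, -0.7, -0.9]
time: 61.2
ee_pos: [0.5714, -0.3592, 0.294]
time: 61.62
ee_pos: [0.565, -0.3625, 0.2956]
orientation: [180.0, -0.0, 92.4]
force: [0.6, -0.3, -1.3]
finger_gap: 0.195
grasp_force: 25.0
q [  1.5  37.3  44.   84.5 -26.8  69.   51.7]
(504, 771, 3) (450, 435, 3)
```

View pics/p1.png

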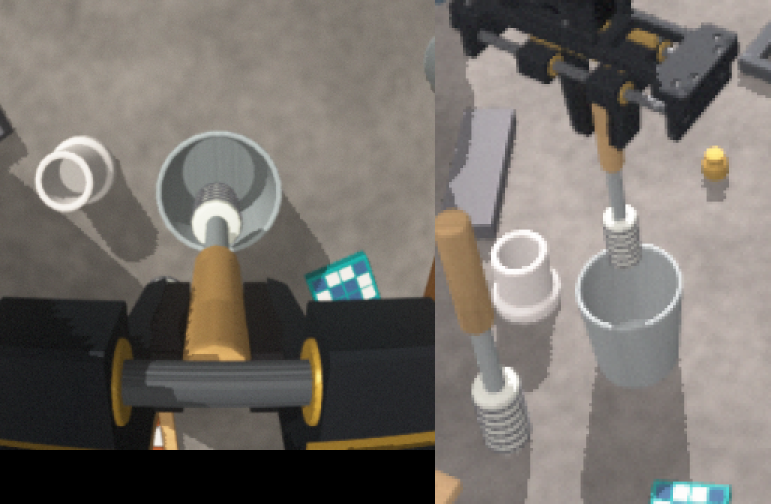

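```bash
python3 - <<'E'
from h import *
import json
cm=json.load(open("pics/p1.json"))
f=lambda u,v:((u+.5)/1.5-.5+130,(v+.5)/1.5-.5+60)
g=lambda u,v:((u-435+.5)/2.8-.5+150,(v+.5)/2.8-.5+220)
print("pot rim",at("wrist",f(219,191),.095,cm).round(4),at("scene",g(630,288),.095).round(4))
print("holder",at("wrist",f(64,181),.062,cm).round(4),at("scene",g(520,254),.062).round(4))
print("brush end",at("scene",g(624,260),.127).round(4),"head top",at("scene",g(620,213),.179).round(4),at("wrist",f(216,220),.179,cm).round(4))
E
```

```text
pot rim [ 0.5667 -0.3603  0.095 ] [ 0.5685 -0.3642  0.095 ]
holder [ 0.4489 -0.3633  0.062 ] [ 0.4502 -0.3649  0.062 ]
brush end [ 0.565  -0.3629  0.127 ] head top [ 0.5639 -0.3592  0.179 ] [ 0.5647 -0.3579  0.179 ]
```

```bash

python3 -m jog '[[[0,0.002,0.025,0,0,0],[0,0,0.025,0,0,0],[0,0,0.025,0,0,0],[0,0,0.02,0,0,0],[0,0,0.013,0,0,0]]]' |head -4
python3 -m jog '[[[0,0,0.005,0,0,0],[0,0,0.0045,0,0,0],[0,0,0,0,0,0],[0,0,0,0,0,0],[0,0,0,0,0,0]]]'
python3 -m jog '[[[0,0,-0.022,0,0,0],[0,0,-0.024,0,0,0],[0,0,-0.024,0,0,0],[0,0,0,0,0,0],[0,0,0,0,0,0]]]'|head -4
python3 -m jog '[[[0,0,0.02,0,0,0],[0,0,0.02,0,0,0],[0,0,0.015,0,0,0],[0,0,0.01,0,0,0],[0,0,0.005,0,0,0]]]'|head -4
python3 -m jog '[[[0,0,0,0,0,0],[0,0,0,0,0,0],[0,0,0,0,0,0],[0,0,0,0,0,0],[0,0,0,0,0,0]]]'|head -4
```

```text
time: 62.13
ee_pos: [0.5669, -0.3614, 0.185]
orientation: [-179.9, -0.1, 92.5]
force: [0.5, -0.1, -0.5]
time: 62.55
ee_pos: [0.5683, -0.3626, 0.179]
orientation: [179.9, 0.1, 92.5]
force: [1.0, -0.5, -0.2]
finger_gap: 0.193
grasp_force: 25.0
time: 62.97
ee_pos: [0.5685, -0.3629, 0.2499]
orientation: [179.8, 0.1, 92.5]
force: [-0.2, 0.1, -1.6]
time: 63.38
ee_pos: [0.5669, -0.3614, 0.1754]
orientation: [-179.8, -0.1, 92.5]
force: [-0.2, 0.2, -1.9]
time: 63.8
ee_pos: [0.5681, -0.3624, 0.1785]
orientation: [179.9, 0.0, 92.5]
force: [-0.9, 0.6, -0.4]
```

```bash

python3 -m jog '[[[0,0,0.002,0,0,0],[0,0,0,0,0,0],[0,0,-0.023,0,0,0],[0,0,-0.025,0,0,0],[0,0,-0.023,0,0,0]]]'|head -4
python3 -m jog '[[[0,0,0,0,0,0],[0,0,0,0,0,0],[0,0,0.025,0,0,0],[0,0,0.025,0,0,0],[0,0,0.015,0,0,0]]]'|head -4
python3 -m jog '[[[0,0,0.006,0,0,0],[0,0,0,0,0,0],[0,0,0,0,0,0],[0,0,0,0,0,0],[0,0,0,0,0,0]]]'|head -4
python3 -m jog '[[[0,0,-0.02,0,0,0],[0,0,-0.025,0,0,0],[0,0,-0.025,0,0,0],[0,0,0,0,0,0],[0,0,0,0,0,0]]]'|head -4
python3 -m jog '[[[0,0,-0.02,0,0,0],[0,0,-0.025,0,0,0],[0,0,0,0,0,0],[0,0,0,0,0,0],[0,0,0,0,0,0]]]'|head -4
python3 -c "
from h import *
q();print(tool(np.array([.4482,-.3652,.296])-r.get_obs()['ee_pos']).round(4))"
```

```text
time: 64.22
ee_pos: [0.5675, -0.3621, 0.2476]
orientation: [-180.0, -0.0, 92.5]
force: [0.3, -0.7, -1.4]
time: 64.63
ee_pos: [0.5665, -0.3605, 0.178]
orientation: [-179.8, -0.2, 92.5]
force: [-0.2, -0.0, -1.7]
time: 65.05
ee_pos: [0.5677, -0.362, 0.1756]
orientation: [-180.0, -0.0, 92.5]
force: [0.1, 0.2, -0.9]
time: 65.47
ee_pos: [0.5683, -0.3626, 0.2471]
orientation: [179.9, 0.1, 92.5]
force: [0.2, 1.0, -1.1]
time: 65.88
ee_pos: [0.5673, -0.3614, 0.289]
orientation: [-179.9, -0.1, 92.5]
force: [0.0, 0.4, -1.5]
q [  1.5  37.9  43.8  84.6 -27.1  68.7  51.8]
[ 0.0013 -0.1192 -0.0068]
```

```bash

python3 -m jog '[[[0.0005,-0.0298,0,0,0,0],[0.0005,-0.0298,0,0,0,0],[0.0005,-0.0298,0,0,0,0],[0.0005,-0.0298,0,0,0,0],[0,0,0,0,0,0]]]'|head -2
python3 -m jog '[[[0,0,0,0,0,0],[0,0,0,0,0,0],[0,0,0.02,0,0,0],[0,0,0.02,0,0,0],[0,0,0.005,0,0,0]]]'|head -2
python3 -m jog '[[[0,0,0,0,0,0],[0,0,0,0,0,0],[0,0,0,0,0,0],[0,0,0,0,0,0],[0,0,0,0,0,0]]]'
python3 -c "
from h import *
print(tool(np.array([.4482,-.3652,.176])-r.get_obs()['ee_pos']).round(4))"
```

```text
time: 66.3
ee_pos: [0.4415, -0.3659, 0.2892]
time: 66.72
ee_pos: [0.4488, -0.3633, 0.2424]
time: 67.13
ee_pos: [0.449, -0.3655, 0.2465]
orientation: [179.9, 0.0, 92.5]
force: [0.5, -0.5, -1.6]
finger_gap: 0.196
grasp_force: 25.0
[ 0.0004 -0.0009  0.0705]
```

Brush end is at about z 0.077, centred over the holder; lower it.

```bash

python3 -m jog '[[[0,0,0.014,0,0,0],[0,0,0.014,0,0,0],[0,0,0.014,0,0,0],[0,0,0.012,0,0,0],[0,0,0.01,0,0,0]]]'|head -4
python3 -m jog '[[[0,0,0.004,0,0,0],[0,0,0.002,0,0,0],[0,0,0,0,0,0],[0,0,0,0,0,0],[0,0,0,0,0,0]]]'
```

```text
time: 67.55
ee_pos: [0.4486, -0.3652, 0.1811]
orientation: [180.0, -0.0, 92.5]
force: [-0.5, 0.1, -1.1]
time: 67.97
ee_pos: [0.4489, -0.3656, 0.1763]
orientation: [179.9, 0.0, 92.5]
force: [0.3, -0.6, -0.7]
finger_gap: 0.195
grasp_force: 25.0
```

```bash

python3 -m jog '[[[0,0,0.0005,0,0,0],[0,0,0,0,0,0],[0,0,0,0,0,0],[0,0,0,0,0,0],[0,0,0,0,0,0]]]' -1|tail -2
python3 -m jog '[[[0,0,0,0,0,0],[0,0,0,0,0,0],[0,0,0,0,0,0],[0,0,0,0,0,0],[0,0,0,0,0,0]]]'|tail -2
python3 -m jog '[[[0,0,-0.03,0,0,0],[0,0,-0.035,0,0,0],[0,0,-0.035,0,0,0],[0,0,-0.035,0,0,0],[0,0,-0.035,0,0,0]]]'|head -2
python3 -m jog '[[[-0.03,0,0,0,0,0],[-0.03,0,0,0,0,0],[0,0,0,0,0,0],[0,0,0,0,0,0],[0,0,0,0,0,0]]]'|head -2
python3 - <<'E'
from h import *
q();sc=r.snapshot('scene')[:,:,::-1].copy();wr=r.snapshot('wrist')[:,:,::-1].copy()
a=cv2.resize(sc[120:400,120:400],None,fx=1.6,fy=1.6,interpolation=3);b=cv2.resize(wr[40:300,140:340],None,fx=1.7,fy=1.7,interpolation=3)
H=max(a.shape[0],b.shape[0]);c=np.zeros((H,a.shape[1]+b.shape[1],3),np.uint8);c[:a.shape[0],:a.shape[1]]=a;c[:b.shape[0],a.shape[1]:]=b;print(c.shape)
cv2.imwrite('pics/fin.png',c)
E
```

```text
finger_gap: 0.551
grasp_force: 0.0
finger_gap: 0.927
grasp_force: 0.0
time: 69.22
ee_pos: [0.4481, -0.3652, 0.3469]
time: 69.63
ee_pos: [0.451, -0.4247, 0.3448]
q [  6.7  29.7  47.9  89.7 -22.9  71.   60.9]
(448, 788, 3)
```

View pics/fin.png

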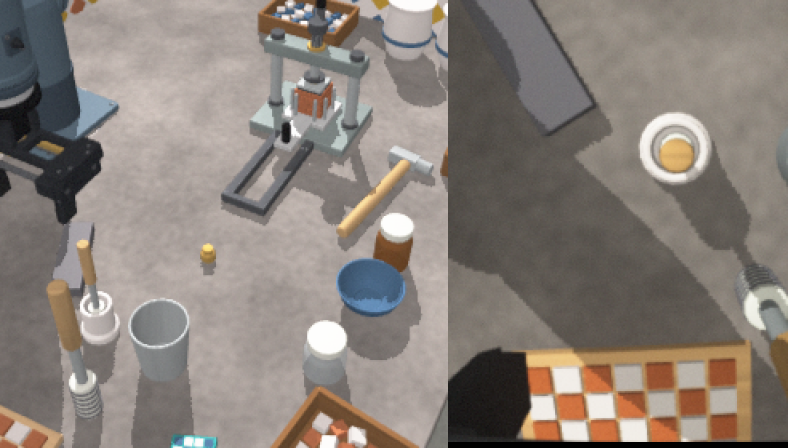

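```bash

python3 -m jog '[[[0,0,0,0,0,0],[0,0,0,0,0,0],[0,0,0,0,0,0],[0,0,0,0,0,0],[0,0,0,0,0,0]]]'|head -2
python3 -c "
from bench import r
print(r.job_done())"
```

```text
time: 70.15
ee_pos: [0.4512, -0.425, 0.3453]
the job is handed in; nothing more can be done
None
```

I finished and handed in the job at about 70 s, but no verdict came back: all four coasters are stacked face up and the carriage is home. By crank count the press is wound a quarter turn past contact. I made three strokes in the pot, one more than asked, to be sure of reaching the floor; the brush is back in its holder, the pot upright and the bystanders untouched.

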